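# Hold a suspension bush seated in the V-block of a projection gauge

## Robot

A 6-joint arm with a two-finger parallel gripper is mounted at the origin on the work surface. World frame = base frame: x ahead of the robot, y to its left, z up, the work surface at z = 0. Lengths are in m, angles in degrees, forces in N, time in s.
With the tool pointing down it reaches from about 0.3 to 0.75 m from the base axis. Payload 8.5 kg.
Tool frame: the origin (TCP) lies on the centre line of the jaws, within the pads' length; the fingertips stand env.tcp_to_tips ahead of it and the grasp point (between the pads) lies 8 mm behind it (env.tcp_to_tips is the distance from the TCP to the fingertips, in m); z points along the fingers, y is the direction in which the jaws open and shut (so a half turn about z gives the same grasp; the last joint's range is limited). The gripper opens to 85 mm and grips with 20 to 120 N. Pads are 22 mm wide; open, the fingers measure 114 mm over their backs; the gripper's body (76 mm by 85 mm) begins 54 mm behind the grasp point. The pads swing forward as they close: fully open they stand 13 mm farther back than shut.
Start: joints at [-75.877, 21.807, 74.336, -0, 83.858, -12.336], TCP at [0.245, -0.492, 0.242] pointing down, gripper open.
Joint ranges: [-178.18, 178.18], [-50.72, 133.34], [12.68, 142.11], [-81.47, 261.47], [9.98, 163.14], [-165.26, 165.26]. Speed limits (degrees/s): [136.94, 136.94, 180, 180, 180, 180].

## Interface

Orientations are given as a 3x3 rotation matrix whose columns are the frame's x, y, z axes.
In Python, from rig import env gives the robot as it stands. The module is installed in compiled form; this text tells all that it offers.
- The arm moves only by the tool carry_out, never from a script. Its argument "rows" is a list of rows, each an object of numbers: "tx", "ty", "tz": the shift along the tool's x, y, z in cm; "yaw": the turn about the tool's z in rad. In form: [{"tx": .., "ty": .., "tz": .., "yaw": ..}, ...]. A call has 1 to 12 rows; each row shifts and turns the pose as measured when the row begins, along the tool's axes as they then stand; what a row does not reach is not made up. A row lasts 1/10 s, in which the tool goes at most 50 mm and 8.59 degrees, less where a joint would pass 70% of its speed; a pose out of reach is approached as far as the arm can. A call is refused whole if a number of a shift passes 5 or a number of a turn 0.15, either way. A call with a gripper value outside its range is refused whole. "jaw" is the closure, from -1 (fully open) to 1 (shut), set as the call begins (left out, the last holds). The fingers move at their own pace and stop on an object; "squeeze" is the grip in N (left out, the last holds). Time passes only in rows, so rows that do not move let the fingers close. It gives the time, the measured TCP pose, the force and the opening at its end, in the units of the state.
- env.observe(): the state, without advancing time (a new reading comes with each control period).
- env.get_image(name): name is "scene" or "top"; returns the picture (400x640x3 uint8, red, green, blue); there is no depth.
- env.camera_params(name): a dict with "vertical_fov" (degrees; the focal length in pixels is half the picture's height over the tangent of half this angle, whatever the lens; pixels are square), "cx", "cy" (the principal point, pixels), "k1" (the pictures are not rectified: a ray, as slopes to the right and down, at radius r is drawn at 1 + k1 r^2 times it, then the intrinsics apply), "view" (4x4, takes a point from world to camera coordinates). Camera axes: x right, y up, looking along -z (the intrinsics and any distortion apply to the point x, -y, -z); pixel columns grow to the right and rows downward; lengths in m; the calibration is good to about 2 mm. A picture is of the moment at which its call begins. camera_params takes no time and is no camera call.
- env.close_job(): hands the job in, once; it reports no verdict.
The state is a dict: "time_s": time; "q": joint angles; "qvel": joint speeds; "joint_efforts": joint torques, N m; "position": TCP position; "tool_rot": TCP orientation; "ft_force": force on the tool from outside, world axes, zero at the start; "wrist_torque": the same for the moment, N m; "grip_width": finger opening in m.
Only numpy, scipy, OpenCV 4.12 (cv2) and the standard library are available. Lean on these libraries where they do the work, as an engineer would, in place of code of your own. Each camera call takes 0.05 s, during which the arm holds its last target. There are 200 camera calls.

## Task

Take the thick plain bush (the 40 mm one without a flange) from the wooden sample rack, lay it in the V-block of the dial gauge a little short of the end stop, with the gauge plunger still untouched, and then slide it along the V until its outer sleeve is hard against the stop and it has pushed the plunger in. Finish while holding it there, pressed firmly and squarely down onto both faces of the V with about 15 N, a good push of the thumb: do not let go of it or stop pressing at the end. Leave everything else where it is.

Things in the scene. Friction and masses are not known exactly. Their poses are not given: they have to be found in the camera images.
- bush_center (a point): centre of the thick plain bush to be gauged: a lying steel cylinder, 40 mm diameter, outer sleeve 90 mm long, 0.4 to 0.55 kg, black rubber in the end faces, inner steel tube (20 mm diameter) 4 mm proud at both ends. x is its axis, ends alike; it may be rolled, so y and z point anywhere. It lies in one of the rack's three places, centre 44 mm above the table; grip across the middle
- flanged_bush_center (a point): another bush on the rack, not wanted: the same 40 mm body, but with a flange of 54 mm diameter, 5 mm thick, at one end; its centre, 44 mm above the table
- slim_bush_center (a point): another bush on the rack, not wanted: plain but thin, 30 mm diameter, 90 mm long; its centre, 37 mm above the table
- rack: fixed wooden sample rack, 100 x 262 mm, y along its length, origin on the table at its middle. Base 8 mm thick; two notched rails with tops at 36 mm, from 23 to 33 mm either side of the middle in x (46 mm free between them for fingers). Three places at y = -85, 0, 85 mm; the bushes lie in them with axes along x
- gauge_seat (a point): where the thick bush's centre is when fully home, 58 mm above the table. x runs level along the V towards the end stop and dial, z up. The stop's face is 45 mm ahead: two prongs 28 mm apart, tops at 66 mm, with room between for inner tube and plunger. The V is open at the top and at its -x end. A bush laid 7 to 18 mm short (x = -7 to -18 mm) lies steadily and clear of the plunger
- gauge: the dial gauge, fixed: steel base 84 mm wide, 12 mm thick, x = -83 to +141 mm, with the V-block, the end stop, a clamp block behind it (top at 71 mm) and a dial indicator lying face up (59 mm across, top at 72 mm, centre at x = 123 mm). Origin on the table under gauge_seat, same axes
- v_left: half of the V-block on the gauge's +y side, part of the gauge: one 45 degree steel face in two pieces (x = -70 to -32 mm and 14 to 42 mm; the 46 mm between them is free for fingers down to the base). Top at 49 mm, outer side at y = 38 mm. Origin as gauge
- v_right: the other half of the V-block, mirrored, on the gauge's -y side. Origin as gauge
- plunger (a joint): the dial indicator's spring plunger, with a flat round contact of 12 mm: m pushed in, 0 when free (its contact is then 44 mm ahead of gauge_seat), about 0.005 when a bush is home. Its spring pushes back with 0.6 to 0.8 N
- setting_ring: dark steel setting ring beside the gauge, 60 mm diameter, 20 mm high; leave alone. Origin at its underside
- sleeve_a: turned steel sleeve standing beyond the rack, 72 mm across the flange at its foot, 50 mm high; leave alone. Origin at its underside
- sleeve_b: another such sleeve near the bins at the far side; leave alone
- caliper: caliper lying near the robot, 200 mm long, 11 mm thick; leave alone. Origin under the middle of its beam
- brush: cleaning brush lying on the robot's side of the rack, 170 mm long; leave alone
Mind the look-alikes: they are no part of the job. What is shaped like the part that bears bush_center but green is not meant.

How it is judged:
By the outcome, as a careful person would: the job done as asked, in the order asked, and still so for the second after the job is handed in, while the arm keeps its last pose, push and grip.
It also fails if it takes over 58 s, if anything falls off the work surface, if the arm or the gripper's body presses on something with over 40 N, if the wrist force passes 120 N, or if a joint passes its speed limit or range.

## Working session

There is one attempt and no reset: what is moved stays moved. The work goes in short steps, Python scripts to look and compute and a tool call to move; the robot and the scene stay as the last step left them, time stands still between calls to the robot, and variables do not carry over. Pictures are saved under pics/ and viewed, about 8 in all and at most 12, crops included, and the job is handed in when it is done.

Besides the shell and the picture viewer there is one more tool, called after ">>>" as a command line: name --argument value ..., lists and objects as JSON in quotes. carry_out: Moves the arm, as the interface text tells. Its arguments: {"type":"object","properties":{"rows":{"type":"array","items":{"type":"object","properties":{"tx":{"type":"number"},"ty":{"type":"number"},"tz":{"type":"number"},"yaw":{"type":"number"}}}},"jaw":{"type":"number"},"squeeze":{"type":"number"}},"required":["rows"]}

```bash
mkdir -p pics; cat > h.py <<'E'
import numpy as np, cv2
from rig import env
def px2ray(name,u,v):
    p=env.camera_params(name); f=200/np.tan(np.radians(p["vertical_fov"])/2)
    K=np.array([[f,0,p["cx"]],[0,f,p["cy"]],[0,0,1.]])
    s=cv2.undistortPoints(np.array([[[u,v]]],float),K,np.array([p["k1"],0,0,0.]))[0,0]
    # drawn at 1+k1 r^2 times -> standard radial model
    V=np.array(p["view"]); R=V[:3,:3]; o=-R.T@V[:3,3]
    d=R.T@np.array([s[0],-s[1],-1.]); return o,d/np.linalg.norm(d)
def onz(name,u,v,z):
    o,d=px2ray(name,u,v); return o+d*(z-o[2])/d[2]
def proj(name,P):
    p=env.camera_params(name); f=200/np.tan(np.radians(p["vertical_fov"])/2)
    V=np.array(p["view"]); c=V[:3,:3]@np.array(P)+V[:3,3]
    a=np.array([c[0],-c[1]])/-c[2]; a=a*(1+p["k1"]*(a@a)); return a*f+[p["cx"],p["cy"]]
def save(name,fn,crop=None,scale=1):
    im=env.get_image(name)[:,:,::-1].copy()
    cv2.imwrite(f"pics/raw_{fn}.png",im)
    if crop: x0,y0,x1,y1=crop; im=im[y0:y1,x0:x1]
    cv2.imwrite(f"pics/{fn}.png",cv2.resize(im,None,fx=scale,fy=scale,interpolation=cv2.INTER_CUBIC))
E
python3 - <<'E'
from h import *
save("top","t0",scale=1.25); save("scene","s0",scale=1.25)
for n in("top","scene"):
    p=env.camera_params(n); V=np.array(p["view"]); print(n,p["vertical_fov"],p["cx"],p["cy"],p["k1"],-V[:3,:3].T@V[:3,3]); print(V[:3,:3].round(3))
print(env.tcp_to_tips, env.observe())
E
```

```text
top 49.15294034645362 314.34079412041757 196.79954620730257 -0.046134448394535635 [ 0.35960948 -0.05874848  1.05415853]
[[ 0.175 -0.984  0.003]
 [ 0.962  0.172  0.213]
 [-0.211 -0.034  0.977]]
scene 53.87661880464712 317.2026509226532 201.28069630138503 -0.07700701794184024 [ 1.26657403 -0.42943444  0.62793008]
[[ 0.491  0.871 -0.013]
 [-0.482  0.284  0.829]
 [ 0.725 -0.401  0.56 ]]
0.011 {'time_s': 0.1, 'q': array([-7.58770491e+01,  2.18358980e+01,  7.43791176e+01,  1.15808903e-03,
        8.38575014e+01, -1.23363393e+01]), 'qvel': array([ 0.02214628, -0.08586251, -0.11279348,  0.03491909,  0.0129941 ,
       -0.07537995]), 'joint_efforts': array([ 5.05267715e-03, -4.49216151e+01, -2.31657761e+01, -7.01474778e-05,
        3.61269609e-03,  7.46427986e-06]), 'position': array([ 0.24499525, -0.49214525,  0.24179267]), 'tool_rot': array([[ 8.95252179e-01,  4.45559706e-01, -2.89336815e-04],
       [ 4.45559706e-01, -8.95251378e-01,  1.23230960e-03],
       [ 2.90038321e-04, -1.23214468e-03, -9.99999199e-01]]), 'ft_force': array([ 0.91048938, -0.22662208, -0.06039914]), 'wrist_torque': array([-0.03373082, -0.04425919, -0.01146638]), 'grip_width': 0.08577792314697094}
```

View pics/t0.png

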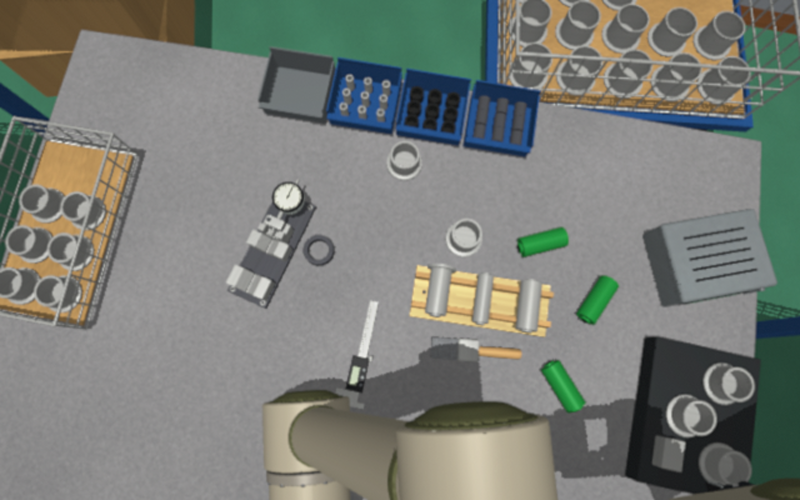

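View pics/s0.png

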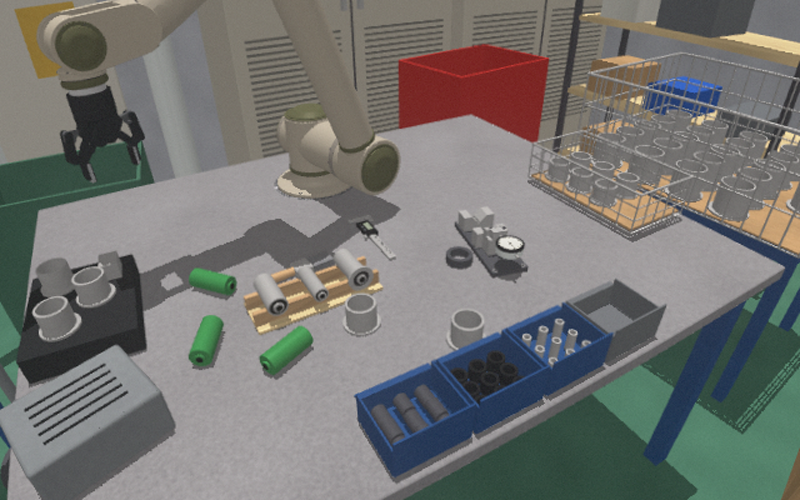

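Top view (shown at 1.25×): rack bushes are at about (438,290), (483,297) and (528,305), with green look-alikes at (543,241), (598,299) and (562,385). The gauge is at (270,250), with its dial at (288,197). Candidates for the wanted bush are the left one (438,290), which seems to have a flange at its top end, the slim one (483,297), and the right one (528,305), probably the plain thick bush. I'll check with a close crop.

```bash
python3 - <<'E'
from h import *
t=cv2.imread("pics/raw_t0.png"); s=cv2.imread("pics/raw_s0.png")
f=lambda im,x0,y0,x1,y1,k:cv2.resize(im[y0:y1,x0:x1],None,fx=k,fy=k,interpolation=cv2.INTER_CUBIC)
a=f(t,325,205,445,270,3.3); b=f(s,190,195,310,265,3.3); c=f(t,175,140,275,250,5)
h=max(len(a)+len(b),len(c)); o=np.zeros((h,396+500,3),np.uint8)
o[:len(a),:a.shape[1]]=a;o[len(a):len(a)+len(b),:b.shape[1]]=b;o[:len(c),396:396+c.shape[1]]=c
cv2.imwrite("pics/c0.png",cv2.resize(o,None,fx=.89,fy=.89))
E
```

```text
(no output)
```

View pics/c0.png

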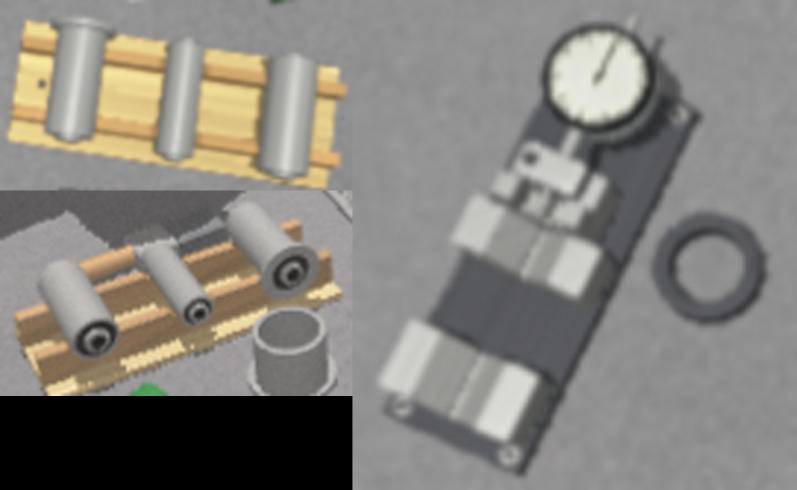

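The crop settles it. The left bush, crop (78,80), has a flange at its far end, the middle one (180,98) is slim, and the right one (288,115) is thick and plain, so that is the target. The gauge's features are clear enough for point readings.

```bash
cat > fit.py <<'E'
from h import *
from scipy.optimize import least_squares
def fit(pts,x0):
    def w(p,m):
        c,s=np.cos(p[2]),np.sin(p[2]); return [p[0]+c*m[0]-s*m[1],p[1]+s*m[0]+c*m[1],m[2]]
    f=lambda p:np.concatenate([proj(n,w(p,np.array(m)/1000))-uv for n,uv,m in pts])
    r=least_squares(f,x0,loss="soft_l1"); return r.x,r.fun.reshape(-1,2)
E
python3 - <<'E'
from fit import *
g=lambda x,y:np.array([(x-352.4)/4.45+175-.5+.1,y/4.45+140-.4])
b=lambda x,y:np.array([x/2.937+325-.35,y/2.937+205-.35])
bs=lambda x,y:np.array([x/2.937+190-.35,(y-190.9)/2.937+195-.35])
G=[("top",g(522,475),(-83,-42,12)),("top",g(383,405),(-83,42,12)),("top",g(700,115),(141,-42,12)),("top",g(599,77),(123,0,72)),
("top",g(380,385),(-70,38,49)),("top",g(418,320),(-32,38,49)),("top",g(471,195),(42,38,49)),("top",g(452,245),(14,38,49)),("top",g(582,298),(14,-38,49)),("top",g(514,432),(-70,-38,49))]
o=onz("top",*g(599,77),.072); print("dial",o)
x,r=fit(G,[o[0]-.11,o[1]+.04,-.3]); print("gauge",x.round(4),np.degrees(x[2])); print(r.round(2).tolist())
x2,r2=fit(G+[("scene",np.array([510,243.5])/1.25,(123,0,72))],x); print(x2.round(4),r2[-1])
B=[("top",b(271,56),(45,20,44)),("top",b(313,61),(45,-20,44)),("top",b(262,170),(-45,20,44)),("top",b(305,178),(-45,-20,44))]
x,r=fit(B,[.45,-.2,0]); print("bush",x.round(4),np.degrees(x[2]),r.round(2).tolist())
x,r=fit(B+[("scene",bs(97,340),(49,0,44))],x); print("bush",x.round(4),np.degrees(x[2]),r.round(2).tolist())
R=[("top",b(27,20),(50,131,8)),("top",b(8,138),(-50,131,8)),("top",b(325,187),(-50,-131,8)),("top",b(340,68),(50,-131,8))]
x,r=fit(R,[.45,-.2,0]); c,s=np.cos(x[2]),np.sin(x[2]); print("rack",x.round(4),np.degrees(x[2]),"place -85:",x[0]+s*.085,x[1]-c*.085,r.round(1).tolist())
E
```

```text
dial [0.63091046 0.18760398 0.072     ]
gauge [ 0.5122  0.2165 -0.2361] -13.526968214840137
[[0.03, 0.34], [0.09, 1.97], [0.16, -1.45], [0.03, -0.37], [0.18, -0.06], [-0.96, -0.16], [1.29, -0.15], [0.24, -0.85], [-0.16, -0.07], [-0.81, 2.52]]
[ 0.5125  0.2166 -0.2335] [-0.86167686 -1.54558277]
bush [ 0.5112 -0.2902  0.0512] 2.9351788035853654 [[-1.33, 0.23], [1.32, 0.62], [-1.3, -0.14], [1.32, -0.73]]
bush [ 0.5109 -0.2901  0.0494] 2.82988663165964 [[-1.35, 0.35], [1.31, 0.78], [-1.39, -0.02], [1.23, -0.58], [0.23, 0.72]]
rack [ 0.5111 -0.2058  0.0195] 1.1181801504815099 place -85: 0.5127668290325953 -0.2907987962915136 [[-0.4, -0.5], [-0.1, 0.1], [0.9, 0.5], [-0.1, -0.2]]
```

>>> carry_out --rows '[{"tx": 4,"ty": -0.8},{"tx": 4,"ty": -0.8},{"tx": 4,"ty": -0.8},{"tx": 4,"ty": -0.8},{"tx": 4,"ty": -0.8},{"tx": 4,"ty": -0.8},{"tx": 4,"ty": -0.8},{"tx": 3,"ty": -0.6},{"yaw": 0.14},{"yaw": 0.14},{"yaw": 0.14},{}]' --jaw -1

```text
validation failed for argument at $.ro...
```

>>> carry_out --rows '[{"tx": 4,"ty": -0.8,"tz": 0,"yaw": 0},{"tx": 4,"ty": -0.8,"tz": 0,"yaw": 0},{"tx": 4,"ty": -0.8,"tz": 0,"yaw": 0},{"tx": 4,"ty": -0.8,"tz": 0,"yaw": 0},{"tx": 4,"ty": -0.8,"tz": 0,"yaw": 0},{"tx": 4,"ty": -0.8,"tz": 0,"yaw": 0},{"tx": 4,"ty": -0.8,"tz": 0,"yaw": 0},{"tx": 3,"ty": -0.6,"tz": 0,"yaw": 0},{"tx": 0,"ty": 0,"tz": 0,"yaw": 0.14},{"tx": 0,"ty": 0,"tz": 0,"yaw": 0.14},{"tx": 0,"ty": 0,"tz": 0,"yaw": 0.14},{"tx": 0,"ty": 0,"tz": 0,"yaw": 0}]' --jaw -1

```text
time_s: 1.3
position: [0.5041, -0.2892, 0.2366]
tool_rot: [[1.0, 0.026, -0.007], [0.026, -1.0, 0.009], [-0.006, -0.009, -1.0]]
ft_force: [0.4, 0.0, 0.2]
grip_width: 0.0857
```

>>> carry_out --rows '[{"tx": 0.5,"ty": 0.1,"tz": 4,"yaw": 0},{"tx": 0,"ty": 0,"tz": 4,"yaw": 0},{"tx": 0,"ty": 0,"tz": 3,"yaw": 0},{"tx": 0,"ty": 0,"tz": 0,"yaw": 0},{"tx": 0,"ty": 0,"tz": 0,"yaw": 0}]'

```text
time_s: 1.8
position: [0.5089, -0.2899, 0.1245]
tool_rot: [[0.999, 0.044, -0.005], [0.044, -0.999, 0.007], [-0.004, -0.008, -1.0]]
ft_force: [-0.2, -0.4, 0.9]
grip_width: 0.0853
```

```bash
python3 - <<'E'
from h import *
save("scene","s1",(170,130,330,280),4); print(env.observe()["position"],env.observe()["tool_rot"].round(4).tolist())
E
```

```text
[ 0.50885489 -0.28986938  0.12454743] [[0.999, 0.0434, -0.0047], [0.0434, -0.999, 0.0074], [-0.0044, -0.0076, -1.0]]
```

View pics/s1.png

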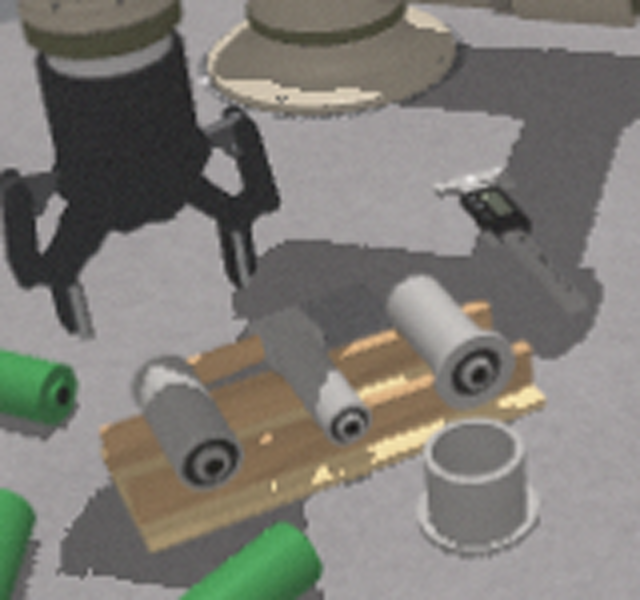

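The gripper (tips at (80,335) and (245,285)) stands over the thick plain bush, centre about (190,425), and the fingers clear the neighbouring bush. Descending.

>>> carry_out --rows '[{"tx": 0,"ty": 0,"tz": 3,"yaw": 0},{"tx": 0,"ty": 0,"tz": 3,"yaw": 0},{"tx": 0,"ty": 0,"tz": 2,"yaw": 0},{"tx": 0,"ty": 0,"tz": 1,"yaw": 0},{"tx": 0,"ty": 0,"tz": 0,"yaw": 0},{"tx": 0,"ty": 0,"tz": 0,"yaw": 0}]'

```text
time_s: 2.45
position: [0.5135, -0.2939, 0.0428]
tool_rot: [[0.999, 0.049, 0.01], [0.049, -0.999, -0.006], [0.01, 0.006, -1.0]]
ft_force: [0.1, 0.6, -0.0]
grip_width: 0.0855
```

>>> carry_out --rows '[{"tx": -0.4,"ty": -0.35,"tz": 0.4,"yaw": 0},{"tx": 0,"ty": 0,"tz": 0.3,"yaw": 0},{"tx": 0,"ty": 0,"tz": 0,"yaw": 0}]'

```text
time_s: 2.75
position: [0.5101, -0.2912, 0.0383]
tool_rot: [[0.999, 0.049, 0.014], [0.05, -0.999, -0.009], [0.014, 0.01, -1.0]]
ft_force: [-0.3, -0.0, 0.2]
grip_width: 0.0855
```

>>> carry_out --rows '[{"tx": -0.1,"ty": 0,"tz": 0.2,"yaw": 0},{"tx": 0,"ty": 0,"tz": 0,"yaw": 0},{"tx": 0,"ty": 0,"tz": 0,"yaw": 0},{"tx": 0,"ty": 0,"tz": 0,"yaw": 0},{"tx": 0,"ty": 0,"tz": 0,"yaw": 0},{"tx": 0,"ty": 0,"tz": 0,"yaw": 0},{"tx": 0,"ty": 0,"tz": 0,"yaw": 0},{"tx": 0,"ty": 0,"tz": 0,"yaw": 0}]' --jaw 1 --squeeze 70

```text
time_s: 3.55
position: [0.5091, -0.2897, 0.0372]
tool_rot: [[0.999, 0.048, 0.014], [0.048, -0.999, -0.006], [0.014, 0.007, -1.0]]
ft_force: [-0.6, 0.4, 0.8]
grip_width: 0.0385
```

>>> carry_out --rows '[{"tx": 0,"ty": 0,"tz": -1,"yaw": 0},{"tx": 0,"ty": 0,"tz": -2,"yaw": 0},{"tx": 0,"ty": 0,"tz": -3,"yaw": 0},{"tx": 0,"ty": 0,"tz": -3,"yaw": 0},{"tx": 0,"ty": 0,"tz": -3,"yaw": 0},{"tx": 0,"ty": 0,"tz": -2,"yaw": 0},{"tx": 0,"ty": 0,"tz": 0,"yaw": 0},{"tx": 0,"ty": 0,"tz": 0,"yaw": 0}]'

```text
time_s: 4.35
position: [0.5046, -0.2874, 0.1803]
tool_rot: [[0.999, 0.05, 0.005], [0.05, -0.999, 0.0], [0.005, -0.0, -1.0]]
ft_force: [0.3, -0.7, -5.5]
grip_width: 0.0387
```

```bash
python3 - <<'E'
from h import *
save("scene","s2",(150,60,330,240),3.3); o=env.observe(); print(o["position"],o["tool_rot"].round(4).tolist(),o["ft_force"],o["wrist_torque"])
E
```

```text
[ 0.5046392  -0.28745902  0.18016613] [[0.9987, 0.05, 0.0046], [0.05, -0.9988, 0.0003], [0.0046, -0.0001, -1.0]] [ 0.91701758  0.04285104 -4.79828847] [-0.05780484 -0.00522086 -0.04804642]
```

View pics/s2.png

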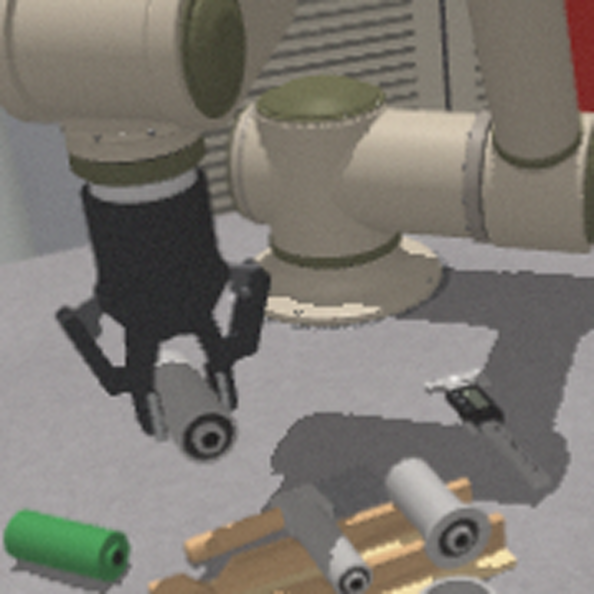

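The bush is held between the fingers at (190,400), with its tube end at (207,437), and the rack neighbours haven't moved. Next I'll work out where it sits in the grip.

```bash
python3 - <<'E'
from h import *
o=env.observe(); p=o["position"]; R=o["tool_rot"]
im=cv2.imread("pics/raw_s2.png"); 
O,d=px2ray("scene",207.5/3.3+150-.35,437/3.3+60-.35)
n=R[:,1]; t=((p-O)@n)/(d@n); P=R.T@(O+d*t-p); print("end in tool (mm)",P*1000)
# move to gauge
g=np.array([.5123,.2165]); th=-13.5; c,s=np.cos(np.radians(th)),np.sin(np.radians(th))
for x in(-.014,0): print(g+x*np.array([c,s]))
E
```

```text
end in tool (mm) [ 4.37727443e+01 -7.27457927e-15 -3.55089805e+00]
[0.49868682 0.21976824]
[0.5123 0.2165]
```

>>> carry_out --rows '[{"tx": 0,"ty": -2,"tz": 0,"yaw": 0},{"tx": 0,"ty": -4,"tz": 0,"yaw": 0},{"tx": 0,"ty": -5,"tz": 0,"yaw": 0},{"tx": 0,"ty": -5,"tz": 0,"yaw": 0},{"tx": 0,"ty": -5,"tz": 0,"yaw": 0},{"tx": 0,"ty": -5,"tz": 0,"yaw": 0},{"tx": 0,"ty": -5,"tz": 0,"yaw": 0},{"tx": 0,"ty": -5,"tz": 0,"yaw": 0},{"tx": 0,"ty": -5,"tz": 0,"yaw": 0},{"tx": 0,"ty": -4,"tz": 0,"yaw": 0},{"tx": 0,"ty": -2,"tz": 0,"yaw": 0},{"tx": 0,"ty": 0,"tz": 0,"yaw": 0}]'

```text
time_s: 5.6
position: [0.4743, 0.1892, 0.1651]
tool_rot: [[0.999, 0.047, -0.024], [0.047, -0.999, 0.007], [-0.023, -0.008, -1.0]]
ft_force: [0.1, -0.2, -5.4]
grip_width: 0.0382
```

>>> carry_out --rows '[{"tx": 1.2,"ty": -1.5,"tz": 0,"yaw": 0},{"tx": 1.2,"ty": -1.5,"tz": 0,"yaw": 0},{"tx": 0,"ty": 0,"tz": 0,"yaw": 0.1},{"tx": 0,"ty": 0,"tz": 0,"yaw": 0.1},{"tx": 0,"ty": 0,"tz": 0,"yaw": 0.08},{"tx": 0,"ty": 0,"tz": 0,"yaw": 0},{"tx": 0,"ty": 0,"tz": 0,"yaw": 0}]'

```text
time_s: 6.3
position: [0.4954, 0.2169, 0.1563]
tool_rot: [[0.97, -0.24, -0.039], [-0.241, -0.971, 0.002], [-0.038, 0.008, -0.999]]
ft_force: [-0.9, 0.3, -5.0]
grip_width: 0.0382
```

>>> carry_out --rows '[{"tx": 0,"ty": 0,"tz": 3,"yaw": 0},{"tx": 0,"ty": 0,"tz": 2.5,"yaw": 0},{"tx": 0,"ty": 0,"tz": 0,"yaw": 0},{"tx": 0,"ty": 0,"tz": 0,"yaw": 0}]'

```text
time_s: 6.7
position: [0.494, 0.2155, 0.1]
tool_rot: [[0.971, -0.235, -0.038], [-0.235, -0.972, 0.002], [-0.038, 0.007, -0.999]]
ft_force: [0.4, -0.6, -4.0]
grip_width: 0.0381
```

>>> carry_out --rows '[{"tx": 0,"ty": 0,"tz": -0.4,"yaw": 0},{"tx": 0,"ty": 0,"tz": -0.4,"yaw": 0},{"tx": 0,"ty": 0,"tz": -0.4,"yaw": 0},{"tx": 0,"ty": 0,"tz": -0.4,"yaw": 0},{"tx": 0,"ty": 0,"tz": -0.4,"yaw": 0},{"tx": 0,"ty": 0,"tz": 0,"yaw": 0}]'

```text
time_s: 7.3
position: [0.4966, 0.2156, 0.1263]
tool_rot: [[0.972, -0.234, -0.031], [-0.234, -0.972, 0.003], [-0.031, 0.004, -1.0]]
ft_force: [-0.8, -0.5, -5.5]
grip_width: 0.0385
```

>>> carry_out --rows '[{"tx": -4,"ty": 0,"tz": 0,"yaw": 0},{"tx": -4,"ty": 0,"tz": 0,"yaw": 0},{"tx": 0,"ty": 0,"tz": 0,"yaw": 0},{"tx": 0,"ty": 0,"tz": 0,"yaw": 0}]'

```text
time_s: 7.7
position: [0.4167, 0.2346, 0.1289]
tool_rot: [[0.972, -0.235, -0.03], [-0.235, -0.972, 0.003], [-0.03, 0.004, -1.0]]
ft_force: [0.1, -0.3, -6.0]
grip_width: 0.0384
```

>>> carry_out --rows '[{"tx": 1,"ty": 0,"tz": 0,"yaw": 0},{"tx": 1,"ty": 0,"tz": 0,"yaw": 0},{"tx": 1,"ty": 0,"tz": 0,"yaw": 0},{"tx": 1,"ty": 0,"tz": 0,"yaw": 0},{"tx": 1,"ty": 0,"tz": 0,"yaw": 0},{"tx": 1,"ty": 0,"tz": 0,"yaw": 0},{"tx": 0,"ty": 0,"tz": 0,"yaw": 0}]'

```text
time_s: 8.4
position: [0.4842, 0.2179, 0.1264]
tool_rot: [[0.971, -0.237, -0.027], [-0.237, -0.971, 0.003], [-0.028, 0.003, -1.0]]
ft_force: [0.1, 0.5, -4.8]
grip_width: 0.0384
```

>>> carry_out --rows '[{"tx": 0.75,"ty": -0.25,"tz": 0,"yaw": 0},{"tx": 0.75,"ty": -0.25,"tz": 0,"yaw": 0},{"tx": 0,"ty": 0,"tz": 1,"yaw": 0},{"tx": 0,"ty": 0,"tz": 1,"yaw": 0},{"tx": 0,"ty": 0,"tz": 1,"yaw": 0},{"tx": 0,"ty": 0,"tz": 1,"yaw": 0},{"tx": 0,"ty": 0,"tz": 0,"yaw": 0}]'

```text
time_s: 9.1
position: [0.4984, 0.2197, 0.0812]
tool_rot: [[0.971, -0.237, -0.031], [-0.237, -0.972, 0.003], [-0.031, 0.005, -1.0]]
ft_force: [0.5, -0.6, -5.0]
grip_width: 0.0383
```

```bash
python3 - <<'E'
from h import *
o=env.observe(); print(o["position"],o["tool_rot"].round(4).tolist(),o["ft_force"])
f=lambda im,x0,y0,x1,y1,k:cv2.resize(im[y0:y1,x0:x1],None,fx=k,fy=k,interpolation=cv2.INTER_CUBIC)
t=env.get_image("top")[:,:,::-1]; s=env.get_image("scene")[:,:,::-1]
cv2.imwrite("pics/raw_t3.png",t); cv2.imwrite("pics/raw_s3.png",s)
cv2.imwrite("pics/c3.png",np.hstack([f(t,175,135,275,255,4),f(s,340,120,440,240,4)]))
E
```

```text
[0.49841827 0.21971341 0.08122677] [[0.9711, -0.2366, -0.031], [-0.2366, -0.9716, 0.0029], [-0.0308, 0.0045, -0.9995]] [ 0.51909871 -0.55901596 -4.97382449]
```

View pics/c3.png

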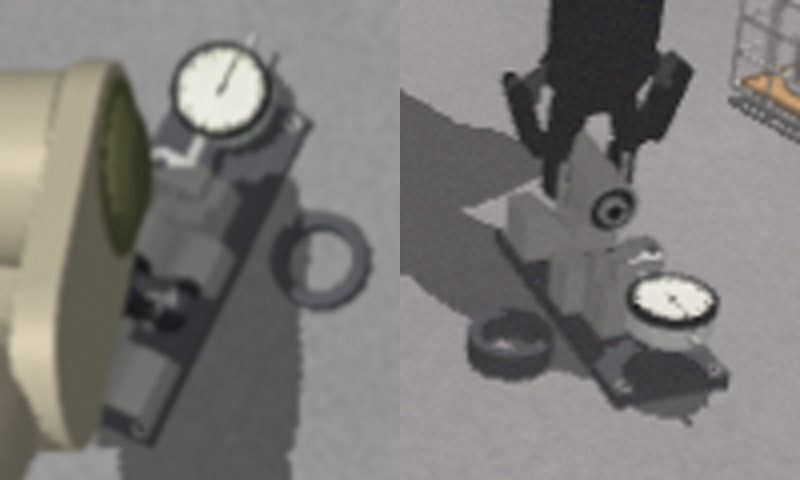

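The top view is hidden by the arm. In the scene view the bush end is at crop (613,208) and the dial at (673,299). I'll take the bush end relative to the dial in the same camera.

```bash
python3 - <<'E'
from h import *
s=cv2.imread("pics/raw_s3.png")
q=lambda x,y:((x-400)/4+340-.375,y/4+120-.375)
th=np.radians(-13.5); R=np.array([[np.cos(th),np.sin(th)],[-np.sin(th),np.cos(th)]])
# dial white face centroid
m=(s.min(2)>190)&(s.max(2).astype(int)-s.min(2)<45); m[:185]=0;m[205:]=0;m[:,:392]=0;m[:,425:]=0
ys,xs=np.nonzero(m); print("dial px",xs.mean(),ys.mean(),q(673,299), m.sum())
D=onz("scene",*q(673,299),.072); print("dial",D)
e=onz("scene",*q(613,208),.086); print("end",e)
print("end rel gauge via dial:",(R@(e-D)[:2]*1000+[123,0]), " via top fit:",R@(e[:2]-[.5123,.2165])*1000)
o=env.observe()["position"]; print("TCP rel gauge fit",R@(o[:2]-[.5123,.2165])*1000)
t=cv2.imread("pics/raw_t3.png"); Dt=onz("top",*((220/4+175-.375),(91/4+135-.375)),.072); print("dial top",Dt, R@(Dt[:2]-[.5123,.2165])*1000)
E
```

```text
dial px 407.6454545454545 194.07272727272726 (407.875, 194.375) 110
dial [0.63730361 0.18629504 0.072     ]
end [0.54273186 0.21068007 0.086     ]
end rel gauge via dial: [25.34870292  1.63393258]  via top fit: [30.94965796  1.44504927]
TCP rel gauge fit [-13.46956507   0.21778116]
dial top [0.62961851 0.18825821 0.072     ] [ 1.20669910e+02 -7.40061645e-02]
```

```bash
python3 - <<'E'
from h import *
s=cv2.imread("pics/raw_s0.png")[155:225,355:430]; cv2.imwrite("pics/g0.png",cv2.resize(s,None,fx=8,fy=8,interpolation=cv2.INTER_CUBIC))
E
```

```text
(no output)
```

View pics/g0.png

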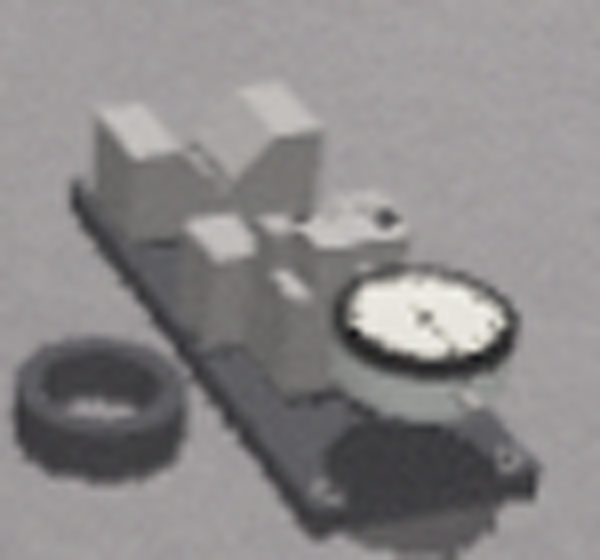

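Scene zoom: the rear V piece's apex is at (230,190), with top corners at (95,115), (143,158), (185,145), (277,138) and (322,127). The base corners are at (310,525), (537,470) and (75,185), and the dial centre at (427,317).

```bash
python3 - <<'E'
from fit import *
q=lambda x,y:np.array([x/8+355-.44,y/8+155-.44])
L=[((230,190),(-32,0,29.7)),((95,115),(-70,-38,49)),((143,158),(-32,-38,49)),((185,145),(-32,-19.3,49)),((135,103),(-70,-19.3,49)),((277,138),(-32,19.3,49)),((322,127),(-32,38,49)),((240,93),(-70,19.3,49)),((215,265),(42,-38,49)),((185,228),(14,-38,49)),((310,525),(141,-42,12)),((537,470),(141,42,12)),((75,185),(-83,-42,12)),((427,317),(123,0,72))]
S=[("scene",q(*a),m) for a,m in L]
x,r=fit(S,[.512,.2165,-.235]); print("scene gauge",x.round(4),np.degrees(x[2]));print(r.round(1).tolist())
th=x[2];R=np.array([[np.cos(th),np.sin(th)],[-np.sin(th),np.cos(th)]])
qq=lambda x,y:((x-400)/4+340-.375,y/4+120-.375)
for z in(.084,.086,.088):
  e=onz("scene",*qq(613,208),z); print("end rel",R@(e[:2]-x[:2])*1000)
o=env.observe()["position"]; print("TCP rel",R@(o[:2]-x[:2])*1000)
g=lambda x,y:np.array([(x-352.4)/4.45+175-.4,y/4.45+140-.4])
G=[("top",g(522,475),(-83,-42,12)),("top",g(599,77),(123,0,72)),("top",g(380,385),(-70,38,49)),("top",g(418,320),(-32,38,49)),("top",g(471,195),(42,38,49)),("top",g(452,245),(14,38,49)),("top",g(582,298),(14,-38,49)),("top",g(700,115),(141,-42,12))]
y,r=fit(S+G,x); print("both",y.round(4),np.degrees(y[2]),r[-8:].round(1).tolist())
y,r=fit(G,x); print("top",y.round(4),np.degrees(y[2]),r[-8:].round(1).tolist())
E
```

```text
scene gauge [ 0.516   0.2181 -0.2506] -14.355534083788648
[[-0.3, 0.2], [0.3, -0.4], [-1.0, 0.4], [-0.3, 1.1], [1.1, 0.2], [0.4, 0.1], [0.5, 0.6], [-0.1, -0.2], [-0.1, -0.1], [-0.3, -0.5], [0.2, -1.1], [0.7, 0.6], [-0.6, -0.4], [-0.2, -0.3]]
end rel [24.54348002  1.0935539 ]
end rel [27.71713527 -0.53270546]
end rel [30.89079053 -2.15896483]
TCP rel [-16.67881122  -2.42307491]
both [ 0.5134  0.2179 -0.2415] -13.835703354576143 [[-0.6, -0.2], [-0.2, -0.8], [-0.4, -0.8], [-1.5, -0.8], [1.0, -0.8], [-0.2, -1.5], [-0.6, -0.6], [-0.1, -1.8]]
top [ 0.5115  0.2165 -0.2366] -13.555752184524595 [[-0.1, 0.6], [-0.0, -0.1], [0.1, 0.2], [-1.1, 0.1], [1.2, 0.1], [0.2, -0.6], [-0.3, 0.2], [0.1, -1.2]]
```

>>> carry_out --rows '[{"tx": 0.4,"ty": 0,"tz": 0,"yaw": 0},{"tx": 0,"ty": 0,"tz": 0.8,"yaw": 0},{"tx": 0,"ty": 0,"tz": 0.8,"yaw": 0},{"tx": 0,"ty": 0,"tz": 0,"yaw": 0}]'

```text
time_s: 9.6
position: [0.5038, 0.219, 0.0664]
tool_rot: [[0.971, -0.237, -0.026], [-0.237, -0.972, 0.004], [-0.026, 0.002, -1.0]]
ft_force: [0.1, 0.5, -4.9]
grip_width: 0.0382
```

>>> carry_out --rows '[{"tx": -0.2,"ty": 0,"tz": 0.3,"yaw": 0},{"tx": 0,"ty": 0,"tz": 0.3,"yaw": 0},{"tx": 0,"ty": 0,"tz": 0.3,"yaw": 0},{"tx": 0,"ty": 0,"tz": 0,"yaw": 0}]'

```text
time_s: 10.0
position: [0.5013, 0.2196, 0.0566]
tool_rot: [[0.971, -0.237, -0.026], [-0.237, -0.972, 0.004], [-0.026, 0.002, -1.0]]
ft_force: [-0.9, 0.7, -4.3]
grip_width: 0.0383
```

>>> carry_out --rows '[{"tx": 0,"ty": 0,"tz": 0.2,"yaw": 0},{"tx": 0,"ty": 0,"tz": 0.15,"yaw": 0},{"tx": 0,"ty": 0,"tz": 0,"yaw": 0}]'

```text
time_s: 10.3
position: [0.5022, 0.2204, 0.0543]
tool_rot: [[0.971, -0.236, -0.022], [-0.236, -0.972, 0.005], [-0.023, -0.0, -1.0]]
ft_force: [0.2, 1.5, -2.6]
grip_width: 0.0384
```

>>> carry_out --rows '[{"tx": 0,"ty": 0,"tz": 0.15,"yaw": 0},{"tx": 0,"ty": 0,"tz": 0.1,"yaw": 0},{"tx": 0,"ty": 0,"tz": 0,"yaw": 0}]'

```text
time_s: 10.6
position: [0.5028, 0.2211, 0.0529]
tool_rot: [[0.972, -0.236, -0.019], [-0.236, -0.972, 0.007], [-0.02, -0.002, -1.0]]
ft_force: [-1.7, 2.4, 1.2]
grip_width: 0.0383
```

>>> carry_out --rows '[{"tx": 0,"ty": -0.05,"tz": 0.12,"yaw": 0},{"tx": 0,"ty": -0.05,"tz": 0.1,"yaw": 0},{"tx": 0,"ty": 0,"tz": 0,"yaw": 0}]'

```text
time_s: 10.9
position: [0.5035, 0.2221, 0.0516]
tool_rot: [[0.972, -0.235, -0.017], [-0.235, -0.972, 0.006], [-0.018, -0.002, -1.0]]
ft_force: [-1.8, 2.6, 0.5]
grip_width: 0.0383
```

```bash
python3 - <<'E'
from h import *
o=env.observe(); print(o["position"],o["tool_rot"].round(4).tolist(),o["ft_force"],o["wrist_torque"])
save("scene","s4",(355,120,455,220),6)
E
```

```text
[0.50349415 0.22206336 0.05159113] [[0.9719, -0.2348, -0.0174], [-0.2347, -0.972, 0.0062], [-0.0183, -0.002, -0.9998]] [-1.81593599  2.63857642  0.45793743] [ 0.35548851 -0.06445648  0.15587563]
```

View pics/s4.png

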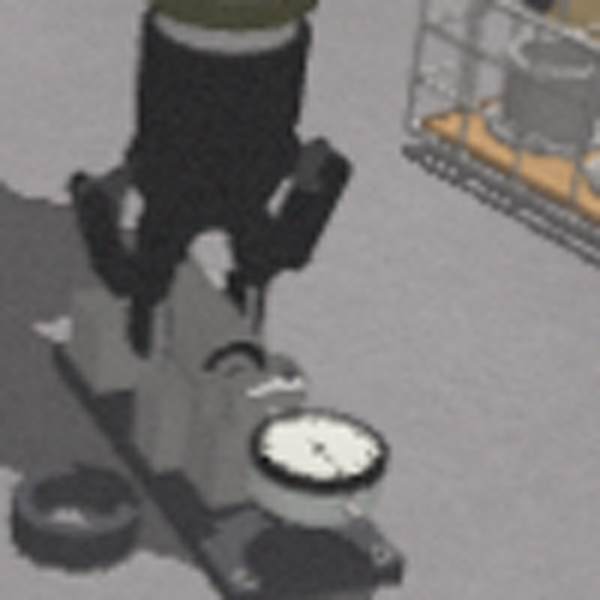

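```bash
python3 - <<'E'
from h import *
x=[.516,.2181]; th=-.2506;R=np.array([[np.cos(th),np.sin(th)],[-np.sin(th),np.cos(th)]])
for z in (.074,.076):
  e=onz("scene",237/6+355-.42,342/6+120-.42,z); print(R@(e[:2]-x)*1000)
print("TCP",R@(np.array([.5035,.2221])-x)*1000, R@(np.array([.5035,.2221])-[.5134,.2179])*1000)
E
```

```text
[35.0469198   0.99319318]
[38.12550703 -0.60328929]
TCP [-13.10148861   0.77523944] [-10.63229977   1.61375389]
```

>>> carry_out --rows '[{"tx": -0.15,"ty": -0.05,"tz": 0,"yaw": 0},{"tx": -0.15,"ty": -0.05,"tz": 0,"yaw": 0},{"tx": 0,"ty": 0,"tz": 0,"yaw": 0},{"tx": 0,"ty": 0,"tz": 0,"yaw": 0}]'

```text
time_s: 11.35
position: [0.5029, 0.2224, 0.0517]
tool_rot: [[0.972, -0.236, -0.013], [-0.236, -0.972, 0.004], [-0.014, -0.001, -1.0]]
ft_force: [-0.6, 1.8, 2.3]
grip_width: 0.0382
```

>>> carry_out --rows '[{"tx": 0,"ty": 0,"tz": 0,"yaw": 0},{"tx": 0,"ty": 0,"tz": 0,"yaw": 0},{"tx": 0,"ty": 0,"tz": 0,"yaw": 0},{"tx": 0,"ty": 0,"tz": 0,"yaw": 0},{"tx": 0,"ty": 0,"tz": 0,"yaw": 0}]' --jaw -0.3

```text
time_s: 11.85
position: [0.5018, 0.222, 0.0506]
tool_rot: [[0.972, -0.236, -0.017], [-0.236, -0.972, 0.004], [-0.017, 0.0, -1.0]]
ft_force: [-0.4, 0.1, 0.1]
grip_width: 0.0556
```

>>> carry_out --rows '[{"tx": 0,"ty": 0,"tz": 0,"yaw": 0},{"tx": 0,"ty": 0,"tz": 0,"yaw": 0},{"tx": 0,"ty": 0,"tz": -1,"yaw": 0},{"tx": 0,"ty": 0,"tz": -3,"yaw": 0},{"tx": 0,"ty": 0,"tz": -4,"yaw": 0},{"tx": 0,"ty": 0,"tz": -2,"yaw": 0},{"tx": 0,"ty": 4,"tz": 0,"yaw": 0},{"tx": 0,"ty": 5,"tz": 0,"yaw": 0},{"tx": 0,"ty": 5,"tz": 0,"yaw": 0},{"tx": 0,"ty": 5,"tz": 0,"yaw": 0},{"tx": 0,"ty": 4,"tz": 0,"yaw": 0},{"tx": 0,"ty": 0,"tz": 0,"yaw": 0}]' --jaw -0.8

```text
time_s: 13.05
position: [0.4488, -0.0074, 0.1618]
tool_rot: [[0.973, -0.232, -0.007], [-0.232, -0.973, 0.002], [-0.007, -0.0, -1.0]]
ft_force: [0.3, 0.5, -0.3]
grip_width: 0.0772
```

```bash
python3 - <<'E'
from h import *
o=env.observe(); print(o["position"],o["tool_rot"].round(4).tolist())
f=lambda im,x0,y0,x1,y1,k:cv2.resize(im[y0:y1,x0:x1],None,fx=k,fy=k,interpolation=cv2.INTER_CUBIC)
t=env.get_image("top")[:,:,::-1]; s=env.get_image("scene")[:,:,::-1]
cv2.imwrite("pics/raw_t5.png",t); cv2.imwrite("pics/raw_s5.png",s)
cv2.imwrite("pics/c5.png",np.hstack([f(t,180,140,260,250,5),f(s,355,145,435,255,5)]))
E
```

```text
[ 0.44875306 -0.00738787  0.16181408] [[0.9726, -0.2324, -0.0071], [-0.2324, -0.9726, 0.0019], [-0.0074, -0.0002, -1.0]]
```

View pics/c5.png

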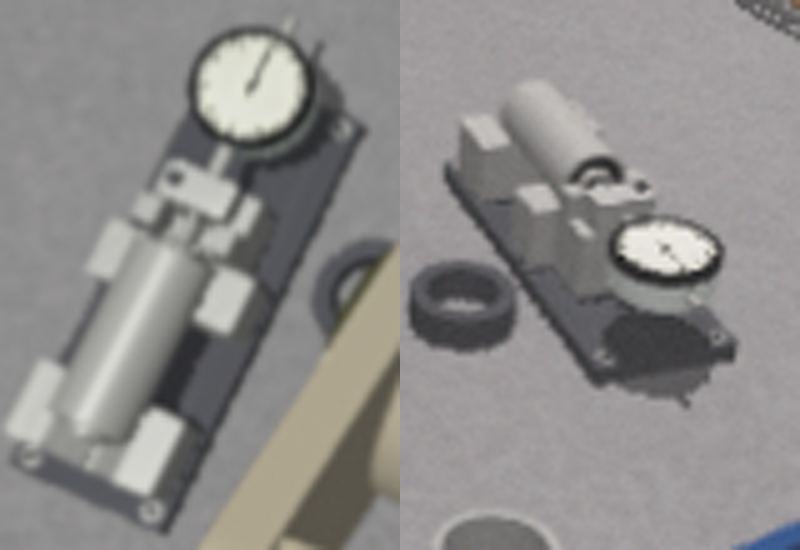

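The bush lies steadily in the V with a visible gap to the stop. In the top crop its silhouette corners are about (150,238), (206,258), (62,412) and (113,438). I'll get its position from these.

```bash
python3 - <<'E'
from fit import *
b=lambda x,y:np.array([x/5+180-.4,y/5+140-.4])
B=[("top",b(150,238),(45,20,58)),("top",b(206,258),(45,-20,58)),("top",b(62,412),(-45,20,58)),("top",b(113,438),(-45,-20,58))]
x,r=fit(B,[.5,.22,-.24]); print("bush",x.round(4),np.degrees(x[2]),r.round(1).tolist())
# gauge re-read in this picture
G=[((350,128),(141,-42,12)),((165,535),(-83,-42,12)),((10,463),(-83,42,12)),((250,87),(123,0,72)),((40,360),(-32,38,49)),((110,220),(42,38,49)),((8,432),(-70,38,49)),((257,290),(42,-38,49)),((85,272),(14,38,49)),((233,335),(14,-38,49)),((185,425),(-32,-38,49)),((150,492),(-70,-38,49))]
y,rr=fit([("top",b(*a),m) for a,m in G],x); print("gauge",y.round(4),np.degrees(y[2]),rr.round(1).tolist())
for g in (y,[.5134,.2179,-.2415],[.516,.2181,-.2506]):
  th=g[2];R=np.array([[np.cos(th),np.sin(th)],[-np.sin(th),np.cos(th)]]); print("bush rel",R@(x[:2]-g[:2])*1000)
E
```

```text
bush [ 0.5069  0.2191 -0.193 ] -11.060554714280839 [[-3.1, -1.0], [1.2, 1.0], [-1.4, -0.5], [4.2, 0.5]]
gauge [ 0.5115  0.2175 -0.2349] -13.46146779607616 [[2.8, -1.1], [-0.3, 0.3], [-0.5, 0.6], [-0.1, -0.3], [0.3, -0.0], [0.4, -0.1], [-0.7, 0.3], [-0.2, -1.6], [0.1, 0.0], [-0.6, 0.1], [0.3, -0.1], [0.1, 1.4]]
bush rel [-4.87915328  0.49035545]
bush rel [-6.58801137 -0.38677624]
bush rel [-9.05340782 -1.28522474]
```

My corner readings were poor, with 3–4 px residuals. I'll use an intensity profile along the bush's crest line instead.

```bash
python3 - <<'E'
from h import *
t=cv2.imread("pics/raw_t5.png",0).astype(float); t0=cv2.imread("pics/raw_t0.png",0).astype(float); s=cv2.imread("pics/raw_s5.png",0).astype(float)
def prof(im,cam,g,yy,z,xs):
    c,s_=np.cos(g[2]),np.sin(g[2]); out=[]
    for a in xs:
        u,v=proj(cam,[g[0]+c*a/1e3-s_*yy/1e3,g[1]+s_*a/1e3+c*yy/1e3,z/1e3]); out.append(cv2.remap(im.astype(np.float32),np.float32([[u]]),np.float32([[v]]),1)[0,0])
    return np.array(out).astype(int)
g=[.5115,.2175,-.2349]
F=range(16,60,2);B=range(-80,-30,2)
print(list(F))
for yy,z in((0,78),(8,76),(-8,76)): print("front",yy,prof(t,"top",g,yy,z,F).tolist())
print(list(B))
for yy,z in((0,78),(8,76),(-8,76)): print("rear",yy,prof(t,"top",g,yy,z,B).tolist())
xs=range(-40,42,4)
print("across",list(xs))
for X in(-40,-10,20):print(X,[int(prof(t,"top",g,yy,58,[X])[0]) for yy in xs])
gs=[.516,.2181,-.2506]
print("scene crest front",[int(v) for v in prof(s,"scene",gs,0,78,F)]); print("scene rear",[int(v) for v in prof(s,"scene",gs,0,78,B)])
E
```

```text
[16, 18, 20, 22, 24, 26, 28, 30, 32, 34, 36, 38, 40, 42, 44, 46, 48, 50, 52, 54, 56, 58]
front 0 [202, 202, 201, 201, 201, 200, 200, 199, 198, 196, 184, 167, 155, 152, 160, 161, 165, 163, 143, 118, 119, 142]
front 8 [167, 167, 167, 166, 166, 166, 167, 166, 166, 163, 154, 132, 109, 92, 85, 87, 86, 87, 87, 86, 105, 135]
front -8 [168, 169, 168, 169, 169, 169, 169, 170, 170, 167, 161, 150, 137, 129, 128, 126, 127, 128, 121, 113, 110, 137]
[-80, -78, -76, -74, -72, -70, -68, -66, -64, -62, -60, -58, -56, -54, -52, -50, -48, -46, -44, -42, -40, -38, -36, -34, -32]
rear 0 [90, 87, 87, 88, 96, 118, 138, 145, 146, 146, 148, 155, 169, 181, 191, 207, 214, 213, 213, 212, 211, 213, 211, 211, 211]
rear 8 [98, 109, 120, 115, 112, 119, 136, 142, 146, 147, 148, 145, 144, 142, 150, 162, 168, 168, 168, 167, 167, 167, 167, 167, 167]
rear -8 [94, 88, 88, 89, 99, 118, 136, 138, 141, 143, 141, 134, 137, 149, 157, 162, 165, 164, 163, 164, 164, 164, 164, 164, 165]
across [-40, -36, -32, -28, -24, -20, -16, -12, -8, -4, 0, 4, 8, 12, 16, 20, 24, 28, 32, 36, 40]
-40 [130, 203, 209, 209, 205, 148, 103, 127, 143, 157, 181, 212, 201, 174, 160, 156, 184, 198, 199, 171, 144]
-10 [87, 86, 62, 47, 47, 67, 107, 129, 143, 158, 184, 212, 196, 172, 161, 140, 102, 127, 142, 140, 140]
20 [137, 200, 201, 199, 187, 114, 109, 132, 146, 160, 187, 209, 189, 171, 159, 154, 185, 193, 191, 166, 141]
scene crest front [189, 189, 189, 188, 188, 188, 187, 183, 179, 164, 134, 105, 83, 64, 45, 51, 57, 59, 65, 60, 54, 58]
scene rear [153, 153, 155, 156, 156, 156, 155, 155, 156, 157, 159, 162, 168, 173, 179, 183, 186, 189, 189, 189, 188, 187, 186, 186, 187]
```

Both views agree on the bush's centre: front edge at x = +37 and rear at −53 in the top view, front +36 in the scene view. That puts it about 8 mm short, clear of the plunger. I'll re-grip at the pose where I released it.

>>> carry_out --rows '[{"tx": 0,"ty": -2,"tz": 0,"yaw": 0},{"tx": 0,"ty": -2,"tz": 0,"yaw": 0},{"tx": 0,"ty": -2,"tz": 0,"yaw": 0},{"tx": 0,"ty": -2,"tz": 0,"yaw": 0},{"tx": 0,"ty": -2,"tz": 0,"yaw": 0},{"tx": 0,"ty": -2,"tz": 0,"yaw": 0},{"tx": 0,"ty": -2,"tz": 0,"yaw": 0},{"tx": 0,"ty": -2,"tz": 0,"yaw": 0},{"tx": 0,"ty": -2,"tz": 0,"yaw": 0},{"tx": 0,"ty": -2,"tz": 0,"yaw": 0},{"tx": 0,"ty": -2,"tz": 0,"yaw": 0},{"tx": 0,"ty": 0,"tz": 0,"yaw": 0}]'

```text
time_s: 14.35
position: [0.4978, 0.2372, 0.1654]
tool_rot: [[0.978, -0.208, -0.004], [-0.208, -0.978, 0.006], [-0.005, -0.005, -1.0]]
ft_force: [0.6, -0.5, -0.4]
grip_width: 0.0764
```

>>> carry_out --rows '[{"tx": 0.7,"ty": 1.3,"tz": 0,"yaw": 0.028},{"tx": 0,"ty": 0,"tz": 1.5,"yaw": 0},{"tx": 0,"ty": 0,"tz": 1.5,"yaw": 0},{"tx": 0,"ty": 0,"tz": 1.5,"yaw": 0},{"tx": 0,"ty": 0,"tz": 1.5,"yaw": 0},{"tx": 0,"ty": 0,"tz": 0,"yaw": 0},{"tx": 0,"ty": 0,"tz": 0,"yaw": 0}]'

```text
time_s: 15.05
position: [0.5013, 0.2191, 0.105]
tool_rot: [[0.971, -0.24, -0.003], [-0.24, -0.971, 0.004], [-0.004, -0.003, -1.0]]
ft_force: [0.7, -1.3, 0.1]
grip_width: 0.0769
```

>>> carry_out --rows '[{"tx": 0,"ty": -0.3,"tz": 0,"yaw": 0},{"tx": 0,"ty": 0,"tz": 1.5,"yaw": 0},{"tx": 0,"ty": 0,"tz": 1.5,"yaw": 0},{"tx": 0,"ty": 0,"tz": 1.2,"yaw": 0},{"tx": 0,"ty": 0,"tz": 0.8,"yaw": 0},{"tx": 0,"ty": 0,"tz": 0,"yaw": 0},{"tx": 0,"ty": 0,"tz": 0,"yaw": 0}]'

```text
time_s: 15.75
position: [0.5049, 0.2224, 0.0581]
tool_rot: [[0.97, -0.242, 0.006], [-0.242, -0.97, 0.006], [0.004, -0.007, -1.0]]
ft_force: [0.2, 0.1, 0.3]
grip_width: 0.0768
```

>>> carry_out --rows '[{"tx": -0.3,"ty": 0.1,"tz": 0.3,"yaw": 0},{"tx": 0,"ty": 0,"tz": 0.3,"yaw": 0},{"tx": 0,"ty": 0,"tz": 0,"yaw": 0},{"tx": 0,"ty": 0,"tz": 0,"yaw": 0}]'

```text
time_s: 16.15
position: [0.502, 0.2224, 0.0529]
tool_rot: [[0.97, -0.242, 0.008], [-0.242, -0.97, 0.006], [0.006, -0.008, -1.0]]
ft_force: [0.0, 0.2, -0.1]
grip_width: 0.0771
```

Level within 0.5°. Closing.

>>> carry_out --rows '[{"tx": 0,"ty": 0,"tz": 0.1,"yaw": 0},{"tx": 0,"ty": 0,"tz": 0,"yaw": 0},{"tx": 0,"ty": 0,"tz": 0,"yaw": 0},{"tx": 0,"ty": 0,"tz": 0,"yaw": 0},{"tx": 0,"ty": 0,"tz": 0,"yaw": 0},{"tx": 0,"ty": 0,"tz": 0,"yaw": 0},{"tx": 0,"ty": 0,"tz": 0,"yaw": 0},{"tx": 0,"ty": 0,"tz": 0,"yaw": 0}]' --jaw 1 --squeeze 80

```text
time_s: 16.95
position: [0.5021, 0.2219, 0.0526]
tool_rot: [[0.97, -0.241, 0.008], [-0.241, -0.97, 0.005], [0.007, -0.007, -1.0]]
ft_force: [0.3, -0.3, 1.2]
grip_width: 0.0381
```

>>> carry_out --rows '[{"tx": -0.2,"ty": 0,"tz": 0,"yaw": 0},{"tx": -0.2,"ty": 0,"tz": 0,"yaw": 0},{"tx": 0,"ty": 0,"tz": 0,"yaw": 0},{"tx": 0,"ty": 0,"tz": 0,"yaw": 0}]'

```text
time_s: 17.35
position: [0.4991, 0.2226, 0.0526]
tool_rot: [[0.97, -0.241, 0.011], [-0.242, -0.97, 0.005], [0.01, -0.008, -1.0]]
ft_force: [1.8, -1.0, -1.5]
grip_width: 0.0382
```

>>> carry_out --rows '[{"tx": 0.15,"ty": 0,"tz": 0.03,"yaw": 0},{"tx": 0.2,"ty": 0,"tz": 0.03,"yaw": 0},{"tx": 0.2,"ty": 0,"tz": 0.03,"yaw": 0},{"tx": 0.2,"ty": 0,"tz": 0.03,"yaw": 0},{"tx": 0,"ty": 0,"tz": 0,"yaw": 0}]'

```text
time_s: 17.85
position: [0.4989, 0.2227, 0.0526]
tool_rot: [[0.971, -0.241, -0.005], [-0.241, -0.971, 0.007], [-0.007, -0.005, -1.0]]
ft_force: [3.3, -2.5, -1.2]
grip_width: 0.0379
```

>>> carry_out --rows '[{"tx": 0.4,"ty": 0,"tz": 0,"yaw": 0},{"tx": 0,"ty": 0,"tz": 0,"yaw": 0}]'

```text
time_s: 18.05
position: [0.5011, 0.2221, 0.0526]
tool_rot: [[0.971, -0.24, -0.009], [-0.24, -0.971, 0.007], [-0.011, -0.005, -1.0]]
ft_force: [4.6, -2.8, -1.8]
grip_width: 0.0381
```

>>> carry_out --rows '[{"tx": 0.3,"ty": 0,"tz": 0.03,"yaw": 0},{"tx": 0.3,"ty": 0,"tz": 0.03,"yaw": 0},{"tx": 0,"ty": 0,"tz": 0,"yaw": 0}]'

```text
time_s: 18.35
position: [0.5014, 0.2221, 0.0529]
tool_rot: [[0.971, -0.24, -0.022], [-0.24, -0.971, 0.009], [-0.023, -0.003, -1.0]]
ft_force: [3.7, -3.8, 0.7]
grip_width: 0.038
```

```bash
python3 - <<'E'
from h import *
o=env.observe(); print(o["position"],o["tool_rot"].round(4).tolist(),o["ft_force"],o["wrist_torque"])
E
```

```text
[0.50144974 0.22206874 0.05285641] [[0.9705, -0.24, -0.022], [-0.2399, -0.9708, 0.0088], [-0.0234, -0.0033, -0.9997]] [ 3.69408906 -3.75613853  0.724058  ] [-0.64437282 -0.9861292  -0.05496756]
```

>>> carry_out --rows '[{"tx": 0.5,"ty": 0.05,"tz": -0.05,"yaw": 0}]'

```text
time_s: 18.45
position: [0.5047, 0.2211, 0.0532]
tool_rot: [[0.971, -0.24, -0.025], [-0.239, -0.971, 0.01], [-0.027, -0.003, -1.0]]
ft_force: [-7.0, 5.1, 3.3]
grip_width: 0.0377
```

>>> carry_out --rows '[{"tx": 0,"ty": 0,"tz": 0,"yaw": 0}]'

```text
time_s: 18.55
position: [0.5053, 0.221, 0.0532]
tool_rot: [[0.971, -0.24, -0.024], [-0.239, -0.971, 0.01], [-0.026, -0.004, -1.0]]
ft_force: [3.3, -2.8, -1.7]
grip_width: 0.0377
```

>>> carry_out --rows '[{"tx": 0.4,"ty": 0.03,"tz": 0,"yaw": 0}]'

```text
time_s: 18.65
position: [0.5071, 0.2205, 0.0529]
tool_rot: [[0.97, -0.239, -0.03], [-0.239, -0.971, 0.011], [-0.031, -0.004, -1.0]]
ft_force: [-16.7, 8.4, 9.7]
grip_width: 0.038
```

>>> carry_out --rows '[{"tx": 0.4,"ty": 0,"tz": 0.05,"yaw": 0}]'

```text
time_s: 18.75
position: [0.5077, 0.2204, 0.0525]
tool_rot: [[0.97, -0.239, -0.038], [-0.239, -0.971, 0.012], [-0.039, -0.003, -0.999]]
ft_force: [-25.1, 6.6, 26.7]
grip_width: 0.0377
```

>>> carry_out --rows '[{"tx": 0,"ty": 0,"tz": -0.05,"yaw": 0},{"tx": 0,"ty": 0,"tz": 0,"yaw": 0}]'

```text
time_s: 18.95
position: [0.5078, 0.2204, 0.0536]
tool_rot: [[0.97, -0.239, -0.037], [-0.239, -0.971, 0.012], [-0.039, -0.003, -0.999]]
ft_force: [-2.1, -0.5, 3.0]
grip_width: 0.0378
```

```bash
cat > prof.py <<'E'
from h import *
def prof(im,cam,g,yy,z,xs):
    c,s_=np.cos(g[2]),np.sin(g[2])
    uv=np.array([proj(cam,[g[0]+c*a/1e3-s_*yy/1e3,g[1]+s_*a/1e3+c*yy/1e3,z/1e3]) for a in xs],np.float32)
    return cv2.remap(im.astype(np.float32),uv[None,:,0],uv[None,:,1],1)[0].astype(int).tolist()
gs=[.516,.2181,-.2506]
E
python3 - <<'E'
from prof import *
i=env.get_image("scene")[:,:,::-1].copy(); cv2.imwrite("pics/raw_s6.png",i); s=cv2.cvtColor(i,6); s5=cv2.imread("pics/raw_s5.png",0)
F=range(20,60,2); print(list(F))
for yy,z in((0,78),(6,77),(-6,77)): print(prof(s,"scene",gs,yy,z,F),"\n",prof(s5,"scene",gs,yy,z,F))
cv2.imwrite("pics/c6.png",np.hstack([cv2.resize(a[150:205,365:425],None,fx=6.5,fy=6.5,interpolation=2) for a in(cv2.imread("pics/raw_s5.png"),i)]))
o=env.observe(); print(o["position"],o["tool_rot"].round(4).tolist(),o["ft_force"],o["wrist_torque"])
E
```

```text
[20, 22, 24, 26, 28, 30, 32, 34, 36, 38, 40, 42, 44, 46, 48, 50, 52, 54, 56, 58]
[109, 110, 109, 108, 107, 107, 107, 108, 110, 110, 109, 108, 108, 88, 61, 42, 47, 47, 46, 49] 
 [189, 188, 188, 188, 187, 183, 179, 164, 134, 105, 83, 64, 45, 51, 57, 59, 65, 60, 54, 58]
[106, 107, 105, 105, 107, 106, 105, 105, 106, 107, 107, 108, 109, 95, 83, 79, 71, 65, 62, 72] 
 [181, 183, 182, 183, 182, 177, 173, 155, 132, 114, 99, 84, 74, 75, 72, 70, 80, 90, 102, 121]
[109, 111, 111, 109, 107, 107, 109, 110, 111, 111, 110, 105, 93, 74, 57, 52, 56, 75, 95, 104] 
 [184, 185, 186, 186, 186, 184, 174, 162, 138, 100, 68, 61, 71, 82, 108, 131, 153, 136, 119, 108]
[0.50781036 0.22042908 0.05346246] [[0.9703, -0.239, -0.0376], [-0.2387, -0.971, 0.012], [-0.0394, -0.0026, -0.9992]] [-2.95031522 -0.06196621  3.74849122] [-0.08993167  0.07675882  0.04199268]
```

View pics/c6.png

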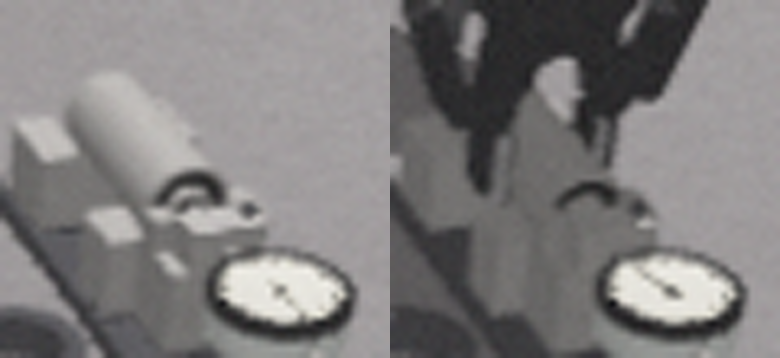

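The dial needle has swung half a turn, from lower right to upper left. The front edge has moved from about 36 to 46 mm, so the bush is at the stop. The tool has pitched about 2°, though, so I'll ease the grip to 20 N to let the bush level itself in the V, then grip again.

>>> carry_out --rows '[{"tx": 0.1,"ty": 0,"tz": 0,"yaw": 0},{"tx": 0.1,"ty": 0,"tz": 0.1,"yaw": 0},{"tx": 0.1,"ty": 0,"tz": 0.1,"yaw": 0},{"tx": 0,"ty": 0,"tz": 0.05,"yaw": 0}]' --jaw 1 --squeeze 20

```text
time_s: 19.4
position: [0.5078, 0.2204, 0.053]
tool_rot: [[0.97, -0.239, -0.044], [-0.238, -0.971, 0.013], [-0.046, -0.002, -0.999]]
ft_force: [-2.5, -1.1, 7.5]
grip_width: 0.0378
```

```bash
python3 - <<'E'
from prof import *
o=env.observe(); print(o["position"],o["tool_rot"].round(4).tolist(),o["ft_force"],o["wrist_torque"],o["grip_width"])
E
```

```text
[0.5078174  0.22043455 0.0530042 ] [[0.9701, -0.2388, -0.0437], [-0.2384, -0.9711, 0.0131], [-0.0456, -0.0023, -0.999]] [-2.50984627 -1.05328799  7.45006152] [-0.43377796 -0.11865032 -0.08306132] 0.037825485956217694
```

>>> carry_out --rows '[{"tx": 0,"ty": 0,"tz": 0,"yaw": 0},{"tx": 0,"ty": 0,"tz": 0,"yaw": 0},{"tx": 0,"ty": 0,"tz": 0,"yaw": 0},{"tx": 0,"ty": 0,"tz": 0,"yaw": 0},{"tx": 0,"ty": 0,"tz": 0,"yaw": 0}]' --jaw -0.5

```text
time_s: 19.9
position: [0.5086, 0.2201, 0.052]
tool_rot: [[0.97, -0.24, -0.044], [-0.239, -0.971, 0.013], [-0.046, -0.002, -0.999]]
ft_force: [-0.4, 0.7, 0.6]
grip_width: 0.0642
```

>>> carry_out --rows '[{"tx": 0,"ty": 0,"tz": -0.5,"yaw": 0},{"tx": 0,"ty": 0,"tz": -2,"yaw": 0},{"tx": 0,"ty": 0,"tz": -3,"yaw": 0},{"tx": 0,"ty": 0,"tz": -3,"yaw": 0},{"tx": 0,"ty": 0,"tz": 0,"yaw": 0}]'

```text
time_s: 20.4
position: [0.5123, 0.2189, 0.1402]
tool_rot: [[0.97, -0.24, -0.046], [-0.239, -0.971, 0.013], [-0.048, -0.002, -0.999]]
ft_force: [0.2, -0.0, -0.9]
grip_width: 0.0641
```

```bash
python3 - <<'E'
from prof import *
i=env.get_image("scene")[:,:,::-1].copy(); cv2.imwrite("pics/raw_s7.png",i); s=cv2.cvtColor(i,6); s5=cv2.imread("pics/raw_s5.png",0)
F=range(20,60,2); print(list(F))
print(prof(s,"scene",gs,0,78,F),"\n",prof(s5,"scene",gs,0,78,F))
cv2.imwrite("pics/c7.png",np.hstack([cv2.resize(a[135:210,360:420],None,fx=6.5,fy=6.5,interpolation=2) for a in(cv2.imread("pics/raw_s5.png"),i)]))
o=env.observe(); print(o["position"],o["tool_rot"].round(4).tolist(),o["ft_force"])
E
```

```text
[20, 22, 24, 26, 28, 30, 32, 34, 36, 38, 40, 42, 44, 46, 48, 50, 52, 54, 56, 58]
[109, 108, 108, 109, 109, 109, 109, 109, 109, 110, 109, 104, 97, 79, 59, 44, 46, 46, 48, 53] 
 [189, 188, 188, 188, 187, 183, 179, 164, 134, 105, 83, 64, 45, 51, 57, 59, 65, 60, 54, 58]
[0.51144884 0.21868501 0.13826934] [[0.9696, -0.2397, -0.0489], [-0.2394, -0.9708, 0.0124], [-0.0505, -0.0003, -0.9987]] [-0.32758374  0.33301532 -0.55777795]
```

View pics/c7.png

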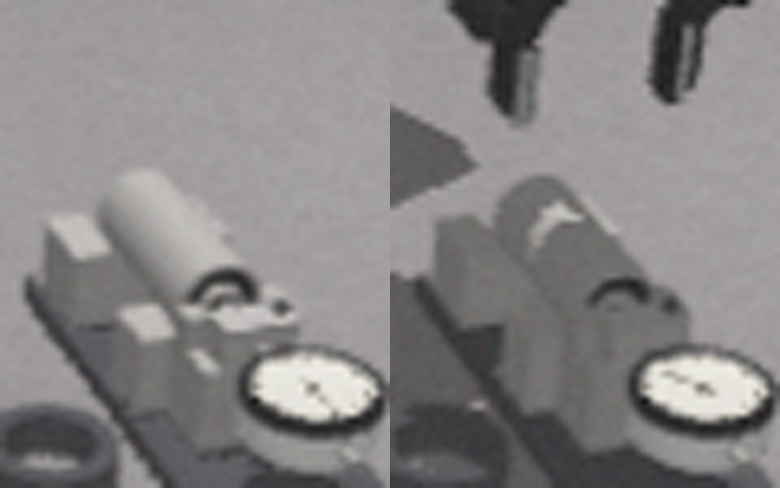

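>>> carry_out --rows '[{"tx": 0,"ty": 0,"tz": -1,"yaw": 0},{"tx": 0,"ty": 0,"tz": -1,"yaw": 0},{"tx": 0,"ty": 0,"tz": -1,"yaw": 0},{"tx": 0,"ty": 0,"tz": -1,"yaw": 0},{"tx": 0,"ty": 0,"tz": -1,"yaw": 0},{"tx": 0,"ty": 0,"tz": -1,"yaw": 0},{"tx": 0,"ty": 0,"tz": 0,"yaw": 0}]'

```text
time_s: 21.15
position: [0.5139, 0.2177, 0.2015]
tool_rot: [[0.969, -0.24, -0.053], [-0.239, -0.971, 0.012], [-0.054, 0.001, -0.999]]
ft_force: [-0.2, 0.2, 0.1]
grip_width: 0.064
```

>>> carry_out --rows '[{"tx": 0,"ty": 5,"tz": 0,"yaw": 0},{"tx": 0,"ty": 5,"tz": 0,"yaw": 0},{"tx": 0,"ty": 5,"tz": 0,"yaw": 0},{"tx": 0,"ty": 5,"tz": 0,"yaw": 0},{"tx": 0,"ty": 0,"tz": 0,"yaw": 0}]'

```text
time_s: 21.65
position: [0.4648, 0.0203, 0.2007]
tool_rot: [[0.97, -0.236, -0.053], [-0.235, -0.972, 0.011], [-0.054, 0.001, -0.999]]
ft_force: [0.4, 0.7, -0.1]
grip_width: 0.064
```

>>> carry_out --rows '[{"tx": 0,"ty": 0,"tz": 4,"yaw": 0},{"tx": 0,"ty": 0,"tz": 4,"yaw": 0},{"tx": 0,"ty": 0,"tz": 0,"yaw": 0},{"tx": -4,"ty": 0,"tz": 0,"yaw": 0},{"tx": 0,"ty": 0,"tz": 0,"yaw": 0}]'

```text
time_s: 22.15
position: [0.4215, 0.0306, 0.1228]
tool_rot: [[0.97, -0.239, -0.052], [-0.238, -0.971, 0.012], [-0.053, 0.001, -0.999]]
ft_force: [0.3, -0.1, -0.2]
grip_width: 0.0639
```

>>> carry_out --rows '[{"tx": 0,"ty": 0,"tz": -0.5,"yaw": 0},{"tx": 0,"ty": 0,"tz": -0.5,"yaw": 0},{"tx": 0,"ty": 0,"tz": -0.5,"yaw": 0},{"tx": 0,"ty": 0,"tz": -0.5,"yaw": 0},{"tx": 0,"ty": 0,"tz": -0.5,"yaw": 0},{"tx": 0,"ty": 0,"tz": -0.5,"yaw": 0},{"tx": 0,"ty": 0,"tz": 0,"yaw": 0}]'

```text
time_s: 22.85
position: [0.4273, 0.0303, 0.1602]
tool_rot: [[0.971, -0.237, -0.042], [-0.237, -0.971, 0.01], [-0.044, 0.0, -0.999]]
ft_force: [-0.3, -0.1, -0.2]
grip_width: 0.064
```

>>> carry_out --rows '[{"tx": 0,"ty": 0,"tz": -0.3,"yaw": 0},{"tx": 0,"ty": 0,"tz": -0.3,"yaw": 0},{"tx": 0,"ty": 0,"tz": -0.3,"yaw": 0},{"tx": 0,"ty": 0,"tz": -0.3,"yaw": 0},{"tx": 0,"ty": 0,"tz": -0.3,"yaw": 0},{"tx": 0,"ty": 0,"tz": -0.3,"yaw": 0},{"tx": 0,"ty": 0,"tz": -0.3,"yaw": 0},{"tx": 0,"ty": 0,"tz": -0.3,"yaw": 0},{"tx": 0,"ty": 0,"tz": -0.3,"yaw": 0},{"tx": 0,"ty": 0,"tz": -0.3,"yaw": 0},{"tx": 0,"ty": 0,"tz": -0.3,"yaw": 0},{"tx": 0,"ty": 0,"tz": -0.3,"yaw": 0}]'

```text
time_s: 24.05
position: [0.4286, 0.03, 0.1986]
tool_rot: [[0.97, -0.237, -0.044], [-0.237, -0.971, 0.011], [-0.046, 0.0, -0.999]]
ft_force: [-0.3, 0.8, 0.1]
grip_width: 0.064
```

>>> carry_out --rows '[{"tx": 0,"ty": -2.5,"tz": 0,"yaw": 0},{"tx": 0,"ty": -3,"tz": 0,"yaw": 0},{"tx": 1,"ty": -3,"tz": 0,"yaw": 0},{"tx": 1,"ty": -3,"tz": 0,"yaw": 0},{"tx": 1,"ty": -3,"tz": 0,"yaw": 0},{"tx": 0.8,"ty": -3,"tz": 0,"yaw": 0},{"tx": 0,"ty": -2.5,"tz": 0,"yaw": 0},{"tx": 0,"ty": 0,"tz": 3,"yaw": 0},{"tx": 0,"ty": 0,"tz": 3,"yaw": 0},{"tx": 0,"ty": 0,"tz": 2,"yaw": 0},{"tx": 0,"ty": 0,"tz": 0,"yaw": 0},{"tx": 0,"ty": 0,"tz": 0,"yaw": 0}]' --jaw -0.8

```text
time_s: 25.25
position: [0.5144, 0.2246, 0.1168]
tool_rot: [[0.97, -0.238, -0.041], [-0.238, -0.971, 0.011], [-0.042, -0.001, -0.999]]
ft_force: [1.4, 0.1, 1.1]
grip_width: 0.0768
```

>>> carry_out --rows '[{"tx": -0.25,"ty": 0.55,"tz": 0,"yaw": 0},{"tx": 0,"ty": 0,"tz": 1.5,"yaw": 0},{"tx": 0,"ty": 0,"tz": 1.5,"yaw": 0},{"tx": 0,"ty": 0,"tz": 1,"yaw": 0},{"tx": 0,"ty": 0,"tz": 0.8,"yaw": 0},{"tx": 0,"ty": 0,"tz": 0,"yaw": 0},{"tx": 0,"ty": 0,"tz": 0,"yaw": 0}]'

```text
time_s: 25.95
position: [0.5114, 0.2192, 0.0744]
tool_rot: [[0.971, -0.239, -0.028], [-0.239, -0.971, 0.013], [-0.031, -0.006, -1.0]]
ft_force: [0.3, 0.1, -0.1]
grip_width: 0.0768
```

>>> carry_out --rows '[{"tx": -0.3,"ty": 0,"tz": 0.7,"yaw": 0},{"tx": 0,"ty": 0,"tz": 0.7,"yaw": 0},{"tx": 0,"ty": 0,"tz": 0.6,"yaw": 0},{"tx": 0,"ty": 0,"tz": 0,"yaw": 0},{"tx": 0,"ty": 0,"tz": 0,"yaw": 0}]'

```text
time_s: 26.45
position: [0.508, 0.2204, 0.0536]
tool_rot: [[0.971, -0.239, -0.027], [-0.238, -0.971, 0.013], [-0.029, -0.006, -1.0]]
ft_force: [-0.5, 0.3, -0.2]
grip_width: 0.0769
```

>>> carry_out --rows '[{"tx": 0,"ty": 0,"tz": 0.05,"yaw": 0},{"tx": 0,"ty": 0,"tz": 0,"yaw": 0},{"tx": 0,"ty": 0,"tz": 0,"yaw": 0},{"tx": 0,"ty": 0,"tz": 0,"yaw": 0},{"tx": 0,"ty": 0,"tz": 0,"yaw": 0},{"tx": 0,"ty": 0,"tz": 0,"yaw": 0},{"tx": 0,"ty": 0,"tz": 0,"yaw": 0},{"tx": 0,"ty": 0,"tz": 0,"yaw": 0}]' --jaw 1 --squeeze 70

```text
time_s: 27.25
position: [0.5082, 0.2204, 0.0538]
tool_rot: [[0.971, -0.239, -0.026], [-0.238, -0.971, 0.013], [-0.029, -0.006, -1.0]]
ft_force: [-1.1, 0.0, -0.2]
grip_width: 0.038
```

>>> carry_out --rows '[{"tx": 0.3,"ty": 0,"tz": 0.1,"yaw": 0}]'

```text
time_s: 27.35
position: [0.5085, 0.2203, 0.0535]
tool_rot: [[0.971, -0.239, -0.033], [-0.238, -0.971, 0.014], [-0.035, -0.006, -0.999]]
ft_force: [-25.0, 4.9, 31.4]
grip_width: 0.0382
```

>>> carry_out --rows '[{"tx": 0.1,"ty": 0,"tz": 0.05,"yaw": 0}]'

```text
time_s: 27.45
position: [0.5083, 0.2204, 0.0537]
tool_rot: [[0.971, -0.238, -0.035], [-0.238, -0.971, 0.014], [-0.037, -0.005, -0.999]]
ft_force: [-1.8, -1.4, 3.7]
grip_width: 0.0377
```

```bash
python3 - <<'E'
from prof import *
for k in range(3):
    env.get_image("scene"); o=env.observe(); print(o["time_s"],o["position"].round(5),o["ft_force"].round(1),o["wrist_torque"].round(2),o["tool_rot"][2].round(4))
E
```

```text
27.5 [0.50832 0.22036 0.05366] [-6.6  1.   9.7] [0.08 1.11 0.01] [-0.0371 -0.0054 -0.9993]
27.55 [0.50834 0.22035 0.05369] [-7.1 -0.   9.1] [0.12 1.04 0.04] [-0.037  -0.0054 -0.9993]
27.6 [0.50833 0.22034 0.05365] [-6.9  0.9 10.3] [0.1  1.05 0.02] [-0.037  -0.0054 -0.9993]
```

>>> carry_out --rows '[{"tx": 0.1,"ty": 0,"tz": 0.08,"yaw": 0}]'

```text
time_s: 27.7
position: [0.5083, 0.2204, 0.0536]
tool_rot: [[0.971, -0.238, -0.036], [-0.238, -0.971, 0.014], [-0.039, -0.005, -0.999]]
ft_force: [-8.4, 0.1, 12.6]
grip_width: 0.0377
```

```bash
python3 - <<'E'
from prof import *
for k in range(4):
    i=env.get_image("scene")[:,:,::-1].copy(); o=env.observe(); print(o["time_s"],o["position"].round(5),o["ft_force"].round(1),o["wrist_torque"].round(2),o["tool_rot"][2].round(4))
cv2.imwrite("pics/raw_s8.png",i); s=cv2.cvtColor(i,6); F=range(36,60,2); print(prof(s,"scene",gs,0,78,F))
cv2.imwrite("pics/c8.png",np.hstack([cv2.resize(a[135:210,360:420],None,fx=6.5,fy=6.5,interpolation=2) for a in(cv2.imread("pics/raw_s6.png"),i)]))
E
```

```text
27.75 [0.50832 0.22038 0.05365] [-6.8  0.1 11. ] [0.1  1.07 0.01] [-0.0388 -0.0052 -0.9992]
27.8 [0.50834 0.22036 0.05366] [-6.7  0.1 11.2] [0.07 1.02 0.  ] [-0.0387 -0.0052 -0.9992]
27.85 [0.50834 0.22036 0.05366] [-6.5  0.4 11.1] [ 0.09  1.05 -0.04] [-0.0386 -0.0053 -0.9992]
27.9 [0.50833 0.22037 0.05366] [-7.1  0.1 10.6] [ 0.08  1.05 -0.02] [-0.0386 -0.0053 -0.9992]
[111, 110, 108, 102, 94, 76, 58, 44, 46, 47, 50, 52]
```

View pics/c8.png

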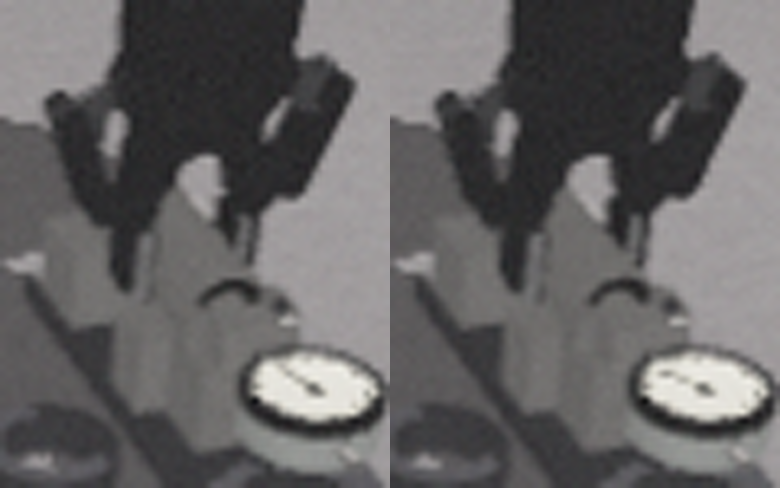

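The view shows the bush held near the stop, but the needle now points to (663,372) from the dial centre, about 20° off its earlier reading. It may be a fraction of a millimetre short, so I'll measure needle angles on the dial plane.

```bash
cat > needle.py <<'E'
from prof import *
def needle(i):
    g=cv2.cvtColor(i,6)
    c=np.array([gs[0]+np.cos(gs[2])*.123,gs[1]+np.sin(gs[2])*.123])
    m=(g[180:210,385:432]>185).astype(np.uint8); k=cv2.findContours(m,0,2)[0]; k=max(k,key=cv2.contourArea)
    e=cv2.fitEllipse(cv2.convexHull(k)); u0,v0=e[0][0]+385,e[0][1]+180
    C=onz("scene",u0,v0,.072)
    best=[]
    for a in range(0,360,3):
        v=[]
        for r in np.linspace(.005,.017,9):
            u=proj("scene",C+[r*np.cos(np.radians(a)),r*np.sin(np.radians(a)),0]); v.append(cv2.getRectSubPix(g.astype(np.float32),(1,1),(float(u[0]),float(u[1])))[0,0])
        best.append(np.mean(v))
    b=np.array(best); w=np.clip(np.median(b)-b-8,0,None); k=np.argmax(w); idx=(np.arange(-8,9)+k)
    ww=w[idx%120]; return (idx*3*ww).sum()/ww.sum(), w.max()
E
python3 - <<'E'
from needle import *
for n in("s0","s5","s6","s7","s8"): print(n,needle(cv2.imread(f"pics/raw_{n}.png")))
E
```

```text
s0 (np.float64(341.5307811316708), np.float32(18.131683))
s5 (np.float64(341.3273926834918), np.float32(17.79187))Traceback (most recent call last):
  File "<stdin>", line 2, in <module>
  File "needle.py", line 12, in needle
    u=proj("scene",C+[r*np.cos(np.radians(a)),r*np.sin(np.radians(a)),0]); v.append(cv2.getRectSubPix(g.astype(np.float32),(1,1),(float(u[0]),float(u[1])))[0,0])
  File "h.py", line 13, in proj
    p=env.camera_params(name); f=200/np.tan(np.radians(p["vertical_fov"])/2)
ValueError: time passes only in moves, steps and waits
```

>>> carry_out --rows '[{"tx": 0.5,"ty": 0,"tz": 0,"yaw": 0}]'

```text
time_s: 28.0
position: [0.51, 0.2199, 0.0537]
tool_rot: [[0.97, -0.238, -0.043], [-0.237, -0.971, 0.015], [-0.046, -0.004, -0.999]]
ft_force: [-15.7, 5.7, 8.1]
grip_width: 0.0381
```

```bash
python3 - <<'E'
from needle import *
for k in range(3):
    i=env.get_image("scene")[:,:,::-1].copy(); o=env.observe(); print(o["time_s"],o["position"].round(5),o["ft_force"].round(1),o["wrist_torque"].round(2),o["tool_rot"][2].round(4),needle(i))
E
```

```text
28.05 [0.5104  0.2198  0.05367] [-13.2   4.9  11.8] [0.57 2.05 0.  ] [-0.0459 -0.0043 -0.9989] (np.float64(126.12727638542067), np.float32(36.48842))
28.1 [0.5104  0.21984 0.05367] [-13.3   3.4  10.8] [ 0.47  1.94 -0.07] [-0.0453 -0.0043 -0.999 ] (np.float64(85.6550173627535), np.float32(50.75212))
28.15 [0.51041 0.21981 0.05368] [-13.1   2.2  10.8] [ 0.47  1.94 -0.08] [-0.0449 -0.0043 -0.999 ] (np.float64(85.70536461898482), np.float32(51.41736))
```

It moved 2 mm more, so it was not home before. Next I'll get the needle angle for each stage so far. (I also shouldn't have batched that move with a script; nothing was harmed.)

```bash
python3 - <<'E'
from needle import *
for n in("s5","s6","s7","s8"): print(n,needle(cv2.imread(f"pics/raw_{n}.png")))
E
```

```text
s5 (np.float64(341.3273926834918), np.float32(17.79187))Traceback (most recent call last):
  File "<stdin>", line 2, in <module>
  File "needle.py", line 12, in needle
    u=proj("scene",C+[r*np.cos(np.radians(a)),r*np.sin(np.radians(a)),0]); v.append(cv2.getRectSubPix(g.astype(np.float32),(1,1),(float(u[0]),float(u[1])))[0,0])
  File "h.py", line 13, in proj
    p=env.camera_params(name); f=200/np.tan(np.radians(p["vertical_fov"])/2)
ValueError: time passes only in moves, steps and waits
```

```bash
sed -i 's/env.camera_params(name)/CP(name)/; s/^from rig import env/from rig import env\nimport functools\nCP=functools.lru_cache(None)(lambda n: env.camera_params(n))/' h.py; python3 - <<'E'
from needle import *
for n in("s5","s6","s7","s8"): print(n,needle(cv2.imread(f"pics/raw_{n}.png")))
E
```

```text
s5 (np.float64(341.3273926834918), np.float32(17.79187))
s6 (np.float64(189.12962136137236), np.float32(26.122559))
s7 (np.float64(202.71531655832095), np.float32(24.798553))
s8 (np.float64(201.66115596192853), np.float32(21.327606))
```

>>> carry_out --rows '[{"tx": 0.5,"ty": 0,"tz": 0,"yaw": 0}]'

```text
time_s: 28.25
position: [0.5104, 0.2198, 0.0536]
tool_rot: [[0.97, -0.237, -0.054], [-0.237, -0.971, 0.016], [-0.056, -0.003, -0.998]]
ft_force: [-27.8, 7.5, 18.7]
grip_width: 0.0383
```

```bash
python3 - <<'E'
from needle import *
for k in range(2):
    i=env.get_image("scene")[:,:,::-1].copy(); o=env.observe(); print(o["time_s"],o["position"].round(5),o["ft_force"].round(1),o["wrist_torque"].round(2),o["tool_rot"][2].round(4),needle(i))
cv2.imwrite("pics/raw_s9.png",i); s=cv2.cvtColor(i,6); F=range(36,60,2); print(prof(s,"scene",gs,0,78,F))
E
```

```text
28.3 [0.51041 0.21982 0.05363] [-22.9   6.   16.5] [ 0.96  3.42 -0.09] [-0.057  -0.0028 -0.9984] (np.float64(83.46785276168667), np.float32(42.63719))
28.35 [0.51039 0.21981 0.05365] [-22.4   5.1  16.5] [ 0.95  3.23 -0.13] [-0.0562 -0.0028 -0.9984] (np.float64(83.1061384972118), np.float32(42.67955))
[107, 108, 108, 108, 107, 92, 73, 56, 52, 47, 45, 51]
```

>>> carry_out --rows '[{"tx": 0.5,"ty": 0,"tz": -0.12,"yaw": 0}]'

```text
time_s: 28.45
position: [0.5103, 0.2198, 0.0541]
tool_rot: [[0.969, -0.237, -0.065], [-0.236, -0.972, 0.017], [-0.067, -0.001, -0.998]]
ft_force: [-18.6, 5.7, 2.5]
grip_width: 0.0379
```

```bash
python3 - <<'E'
from needle import *
for k in range(2):
    i=env.get_image("scene")[:,:,::-1].copy(); o=env.observe(); print(o["time_s"],o["position"].round(5),o["ft_force"].round(1),o["wrist_torque"].round(2),o["tool_rot"].round(4)[2],needle(i))
E
```

```text
28.5 [0.51032 0.21977 0.05396] [-19.7   6.3   7.6] [ 1.02  2.68 -0.08] [-6.860e-02 -9.000e-04 -9.976e-01] (np.float64(82.94468205177057), np.float32(34.307053))
28.55 [0.51033 0.21975 0.0539 ] [-20.4   6.1   8.9] [ 1.    2.74 -0.09] [-6.810e-02 -9.000e-04 -9.977e-01] (np.float64(82.8619760932691), np.float32(33.555542))
```

With light downforce and a 20 N push, the needle stays at 83° (258° of travel) and there is no motion, so it is on the hard stop. I'll re-grip in place so the bush settles squarely, then do the final press.

>>> carry_out --rows '[{"tx": 0,"ty": 0,"tz": 0,"yaw": 0},{"tx": 0,"ty": 0,"tz": 0,"yaw": 0},{"tx": 0,"ty": 0,"tz": 0,"yaw": 0},{"tx": 0,"ty": 0,"tz": 0,"yaw": 0}]' --jaw -0.1

```text
time_s: 28.95
position: [0.51, 0.2201, 0.0539]
tool_rot: [[0.969, -0.236, -0.066], [-0.236, -0.972, 0.017], [-0.069, -0.001, -0.998]]
ft_force: [-0.1, -0.3, -0.4]
grip_width: 0.047
```

```bash
python3 - <<'E'
from needle import *
i=env.get_image("scene")[:,:,::-1].copy(); o=env.observe(); print(o["time_s"],o["position"].round(5),o["ft_force"].round(1),o["grip_width"],o["tool_rot"].round(4)[2],needle(i))
E
```

```text
29.0 [0.50998 0.22011 0.05391] [-0.4 -0.5  0.4] 0.04672117124895393 [-0.0685 -0.001  -0.9977] (np.float64(102.17567607607353), np.float32(29.243195))
```

>>> carry_out --rows '[{"tx": -0.1,"ty": 0,"tz": 0,"yaw": 0},{"tx": 0,"ty": 0,"tz": 0,"yaw": 0},{"tx": 0,"ty": 0,"tz": 0,"yaw": 0},{"tx": 0,"ty": 0,"tz": 0,"yaw": 0},{"tx": 0,"ty": 0,"tz": 0,"yaw": 0},{"tx": 0,"ty": 0,"tz": 0,"yaw": 0}]' --jaw 1 --squeeze 45

```text
time_s: 29.6
position: [0.5096, 0.22, 0.0542]
tool_rot: [[0.969, -0.236, -0.065], [-0.236, -0.972, 0.017], [-0.067, -0.001, -0.998]]
ft_force: [0.4, 0.2, -0.1]
grip_width: 0.039
```

>>> carry_out --rows '[{"tx": 0.4,"ty": 0,"tz": 0,"yaw": 0}]'

```text
time_s: 29.7
position: [0.51, 0.2199, 0.0541]
tool_rot: [[0.969, -0.236, -0.074], [-0.236, -0.972, 0.018], [-0.076, -0.0, -0.997]]
ft_force: [-27.1, 7.8, 21.7]
grip_width: 0.0388
```

```bash
python3 - <<'E'
from needle import *
for k in range(2):
    i=env.get_image("scene")[:,:,::-1].copy(); o=env.observe(); print(o["time_s"],o["position"].round(5),o["ft_force"].round(1),o["wrist_torque"].round(2),o["tool_rot"].round(4)[2],needle(i))
E
```

```text
29.75 [0.50991 0.21992 0.05416] [-17.2   4.6  12.8] [ 0.74  2.7  -0.03] [-0.0769  0.     -0.997 ] (np.float64(86.5009362940542), np.float32(46.6156))
29.8 [0.50988 0.21992 0.05413] [-15.5   4.2  12. ] [ 0.67  2.49 -0.09] [-7.620e-02  1.000e-04 -9.971e-01] (np.float64(87.34582053753327), np.float32(42.81517))
```

>>> carry_out --rows '[{"tx": 0.4,"ty": 0,"tz": 0.03,"yaw": 0}]'

```text
time_s: 29.9
position: [0.5099, 0.2199, 0.0541]
tool_rot: [[0.968, -0.235, -0.083], [-0.235, -0.972, 0.019], [-0.085, 0.001, -0.996]]
ft_force: [-18.6, 3.1, 19.3]
grip_width: 0.0385
```

```bash
python3 - <<'E'
from needle import *
for k in range(4):
    i=env.get_image("scene")[:,:,::-1].copy(); o=env.observe(); print(o["time_s"],o["position"].round(5),o["ft_force"].round(1),o["wrist_torque"].round(2),o["tool_rot"].round(4)[2],needle(i))
E
```

```text
29.95 [0.50988 0.21994 0.05411] [-19.2   3.5  17.7] [ 0.73  2.94 -0.05] [-0.0857  0.0013 -0.9963] (np.float64(86.55110756925487), np.float32(49.222717))
30.0 [0.5099  0.21994 0.05415] [-18.5   3.2  16.8] [ 0.7   2.85 -0.12] [-0.085   0.0012 -0.9964] (np.float64(86.46290866087051), np.float32(48.696136))
30.05 [0.50987 0.21993 0.05413] [-17.8   3.3  16.2] [ 0.68  2.78 -0.05] [-0.0848  0.0012 -0.9964] (np.float64(86.53610623774057), np.float32(48.33058))
30.1 [0.50986 0.21996 0.05412] [-18.3   5.1  15.9] [ 0.64  2.78 -0.05] [-0.0848  0.0012 -0.9964] (np.float64(86.75239948205498), np.float32(47.922256))
```

```bash
python3 -c "
from rig import env
env.close_job(); o=env.observe(); print(o['time_s'],o['ft_force'],o['grip_width'])"
```

```text
the job is handed in; nothing more can be done
the job is handed in; nothing more can be done
```

I took the thick plain bush from the rack and laid it in the V about 8 mm short of the stop. The dial needle had not moved at that point. I then slid it home to the stop and handed the job in at about 30 s, still holding and pressing it.

**Last checks**
- **Press and push:** it was pressing down with about 16 N, and pushing about 18 N against the stop. The sideways force was under about 1 N. The grip was set to 45 N.
- **At the stop:** more push moved neither the bush nor the needle. The needle had turned about 255° from free, roughly 4.7 mm of travel by my rough scaling against the arm's movement (about 5 mm expected).

**What did not go cleanly**
- **False stop:** the first slide jammed about 2.3 mm short and I took it for home. The needle angles and a harder push showed it was not. I opened the grip twice on the way, so the bush lay free briefly and sprang back about 0.3 mm each time before I pushed it in again.
- **Needle difference:** the final angle was 86.6°, against 83° under the hardest push, a difference of about 0.07 mm.
- **Tool tilt:** the tool ended pitched about 5°, which the moves could not correct. It tilted about 1° after the last grip. The tool height stayed within 0.1 mm, so I judge that the bush is flat in the V, but no picture confirms it.
- **Batched call:** twice I sent a move in the same batch as a script, so they may have overlapped. Neither caused any visible harm.
- **Other objects:** I saw nothing else move in the pictures, but I took no final overview picture.

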